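# Spread the turned feet and hold the lamp panel at the marked angle

## Task

Spread the little heap of four turned wooden feet over the floor of the inspection tray so that all stand upright in one even layer, with at least 30 mm of clear space between any two. Then swing the tray's hinged lamp panel down towards you until it lines up with the steel marker arm beside it, and finish while still holding it steadily there by the gripper's fingers, because it falls if let go; never let it drop, do not shift the marker arm, and leave everything else lying where it is.

Things in the scene. Friction and masses are not known exactly. Their poses are not given: they have to be found in the camera images.
- tray: Open plywood tray, fixed. Origin under its centre at bench height, z up, x from the robot's side to the hinged side, y along the hinge. Inside 224 (x) by 284 mm (y); floor 8 mm above the bench; walls 8 mm thick, 22 mm high. Behind it (tray x 120 to 165 mm) a 22 mm high rail, tray y -200 to 200, carries two hinge posts at y +-161 mm, 90 mm high.
- panel_hinge (a point): Middle of the panel's hinge axis, at tray x = 145 mm, y = 0, 75 mm above the bench. The axis runs along tray y; axes parallel to the tray's.
- panel (a joint): Lamp panel's angle (rad): 0 = level, from the hinge over the tray towards the robot; pi/2 = upright; 1.83 = leaning back on its stop, where it starts. Loose hinge: below pi/2 it falls towards 0 unless held. Plywood, 10 mm thick, 300 mm wide along the hinge, reaching 170 mm from the axis, mid-plane through the axis, about 0.45 kg.
- panel_edge (a point): Middle of the panel's free edge, 170 mm from the hinge axis. x points along the panel to the hinge, y along the hinge, z normal: up when level. A slim lamp bar (10 mm thick) sits on the tray-side face 43 to 77 mm from the axis; the outer 90 mm is bare and can be pinched over the edge.
- marker (a joint): Angle of the marker arm (rad), read exactly as the panel's: the same axis, 0 = level towards the robot, pi/2 = upright. Set somewhere from 1.0 to 1.3. This is the angle wanted. Stiff friction pivot (0.6 N m); it stays as set.
- marker_tip (a point): Middle of the pin at the marker arm's end, 182 mm from the hinge axis, at tray y = 174 mm. The arm is a thin steel bar (10 x 4 mm, 185 mm long) with a black knob at its pivot, beside the panel's +y end; the pin (6 mm thick, 20 mm long) points at the panel. x points along the arm to the pivot.
- foot1: One of the three lower pieces of the heap, standing in a triangle 41 mm centre to centre, a turned wooden foot: plain upright cylinder, 38 mm diameter, 34 mm high, edges chamfered 2 mm, about 35 g; origin at the centre of its underside, z up. 
- foot2: One of the three lower pieces of the heap, standing in a triangle 41 mm centre to centre, a turned wooden foot: plain upright cylinder, 38 mm diameter, 34 mm high, edges chamfered 2 mm, about 35 g; origin at the centre of its underside, z up. 
- foot3: One of the three lower pieces of the heap, standing in a triangle 41 mm centre to centre, a turned wooden foot: plain upright cylinder, 38 mm diameter, 34 mm high, edges chamfered 2 mm, about 35 g; origin at the centre of its underside, z up. 
- foot4: The upper piece of the heap, a turned wooden foot: plain upright cylinder, 38 mm diameter, 34 mm high, edges chamfered 2 mm, about 35 g; origin at the centre of its underside, z up. It stands on the three others.
- gauge_block: Bystander in a corner of the tray (robot side, -y): small steel block 22 x 30 x 20 mm high; origin at the centre of its underside. Leave it there.
- glue_bottle: Bystander: white glue bottle, 60 mm diameter, 160 mm high, standing on the -y side of the tray; origin at the centre of its underside.
- tape_roll: Bystander: roll of paper tape lying flat on the +y side of the tray, 100 mm diameter, 25 mm high; origin at the centre of its underside.
- sanding_block: Bystander: cork sanding block 60 x 100 x 35 mm high, on the +y side of the tray; origin at the centre of its underside.
- try_square: Bystander: try square lying flat on the -y side of the tray, dark wooden stock 18 x 100 x 18 mm along its y, steel blade reaching 135 mm along its x; origin under the stock's centre.
- mallet: Bystander: wooden mallet 260 mm long lying to the robot's right; origin on its handle's underside, x along it.
- screw_jar: Bystander: clear jar 64 mm diameter, 80 mm high, to the robot's left; origin at the centre of its underside.
Things that resemble listed ones, but are neither listed nor needed, are in the scene too. Leave any green look-alike of the foot3 alone.

How it is judged:
By the outcome, as a careful person would: the job done as asked, in the order asked, and still so for the second after the job is handed in, while the arm keeps its last pose, push and grip.
It also fails if it takes over 72 s, if anything falls off the work surface, if the arm or the gripper's body presses on something with over 40 N, if the wrist force passes 120 N, or if a joint passes its speed limit or range.

## Robot

A 6-joint arm with a two-finger parallel gripper is mounted at the origin on the work surface. World frame = base frame: x ahead of the robot, y to its left, z up, the work surface at z = 0. Lengths are in m, angles in rad, forces in N, time in s.
With the tool pointing down it reaches from about 0.375 to 0.9 m from the base axis. Payload 3.1 kg.
Tool frame: the origin (TCP) lies midway between the tips of the shut fingers; the grasp point (between the pads) lies robot.tcp_to_grasp behind it (robot.tcp_to_grasp is the distance from the TCP to the grasp point, in m); z points along the fingers, y is the direction in which the jaws open and shut (so a half turn about z gives the same grasp; the last joint's range is limited). The gripper opens to 87 mm and grips with 3 to 60 N. Pads are 19 mm wide; open, the fingers measure 117 mm over their backs; the gripper's body (75 mm by 190 mm) begins 51 mm behind the grasp point.
Start: joints at [0.986, 0.527, 1.433, -0, 1.181, -0.178], TCP at [0.247, 0.574, 0.223] pointing down, gripper open.
Joint ranges: [-3.08, 3.08], [-0.75, 2.2], [0.22, 2.44], [-1.43, 4.57], [0, 2.65], [-2.85, 2.85]. Speed limits (rad/s): [2.79, 2.79, 3.14, 3.14, 3.14, 3.14].

## Interface

Orientations are given as a unit quaternion [x, y, z, w].
In Python, from rig import robot, cams, nets gives the robot as it stands. The module is installed in compiled form; this text tells all that it offers.
- The arm moves only by the tool play_rows, never from a script. Its argument "commands" is a list of rows, each an object of numbers: "x", "y", "z": the shift along the tool's x, y, z in mm; "spin": the turn about the tool's z in rad. In form: [{"x": .., "y": .., "z": .., "spin": ..}, ...]. A call has 1 to 8 rows; each row shifts and turns the pose as measured when the row begins, along the tool's axes as they then stand; what a row does not reach is not made up. A row lasts 1/10 s, in which the tool goes at most 50 mm and 8.59 degrees, less where a joint would pass 70% of its speed; a pose out of reach is approached as far as the arm can. A call is refused whole if a number of a shift passes 50 or a number of a turn 0.15, either way. A call with a gripper value outside its range is refused whole. "grip" is the opening, from 0 (shut) to 1 (fully open), set as the call begins (left out, the last holds). The fingers move at their own pace and stop on an object; "newtons" is the grip in N (left out, the last holds). Time passes only in rows, so rows that do not move let the fingers close. It gives the time, the measured TCP pose, the force and the opening at its end, in the units of the state.
- robot.get_obs(): the state, without advancing time (a new reading comes with each control period).
- cams.camera(name): name is "scene" or "top" or "wrist"; returns a dict with "img" (480x640x3 uint8, red, green, blue), "fx", "fy", "cx", "cy" (pixels), "world_to_cam" (4x4, takes a point from world to camera coordinates); the wrist camera has in their place "mount" (4x4, takes a point from camera to tool coordinates, whose origin is the TCP and whose axes are the flange's). Camera axes: x right, y up, looking along -z (the intrinsics and any distortion apply to the point x, -y, -z); pixel columns grow to the right and rows downward; lengths in m; the calibration is good to about 2 mm. The wrist camera is an equidistant fisheye: a pixel r from the principal point sees the ray r / f radians off the axis. A picture is of the moment at which its call begins: read the wrist's pose just before it. There is no depth.
- robot.hand_in(): hands the job in, once; it reports no verdict.
Trained networks look in a picture, given as the dict that the camera call returned (one of the last four; its "shot" number tells which), for a name from the list of things; names that differ only in an ending like _2 or _b are one class to them, and where a whole thing is asked for, a point or a joint stands for the part that bears it (a point fixed in the world has none). Each returns a list of dicts, best first, with "conf" (0 to 1); they miss things now and then, are a little off and sometimes report something else, mostly with a low value. They report only what shows in the picture. A call takes as long as a camera call. They do not tell look-alikes from the thing itself.
- nets.outline_of(picture, name): "region" (480x640 bool, what is visible of it) and "pixel" ([column, row] in pixels, amid what is visible of it).
The state is a dict: "time": time; "q": joint angles; "joint_velocities": joint speeds; "joint_torque": joint torques, N m; "position": TCP position; "tool_rot": TCP orientation; "ft_force": force on the tool from outside, world axes, zero at the start; "moment": the same for the moment, N m; "grip_width": finger opening in m.
Only numpy, scipy, OpenCV 4.12 (cv2) and the standard library are available. Lean on these libraries where they do the work, as an engineer would, in place of code of your own. Each camera call takes 0.05 s, during which the arm holds its last target.

## Working session

There is one attempt and no reset: what is moved stays moved. The work goes in short steps, Python scripts to look and compute and a tool call to move; the robot and the scene stay as the last step left them, time stands still between calls to the robot, and variables do not carry over. Pictures are saved under pics/ and viewed, and the job is handed in when it is done.

Besides the shell and the picture viewer there is one more tool, called after "Call:" in YAML: its name, and indented under it one key for each argument. play_rows: Moves the arm, as the interface text tells. Its arguments: {"type":"object","properties":{"commands":{"type":"array"},"grip":{"type":"number"},"newtons":{"type":"number"}},"required":["commands"]}

```bash
mkdir -p pics; ls; python3 - <<'E'
from rig import robot, cams, nets
import cv2
o=robot.get_obs()
print(o, robot.tcp_to_grasp)
for n in ("scene","top"):
    c=cams.camera(n); cv2.imwrite(f"pics/{n}0.png",c["img"][:,:,::-1]); print(n,c["fx"],c["fy"],c["cx"],c["cy"],c["world_to_cam"])
    print([k for k in c])
E
```

```text
pics
{'time': 0.0, 'q': array([ 9.85516645e-01,  5.28450877e-01,  1.43389983e+00, -1.99271499e-05,
        1.18138543e+00, -1.78476073e-01]), 'joint_velocities': array([-0.00181245, -0.00036944,  0.00184825,  0.00011671,  0.00057453,
       -0.00039674]), 'joint_torque': array([ 1.32471909e-03, -4.40040922e+01, -1.76596105e+01,  6.35424117e-02,
        5.80999686e-02, -1.62768565e-04]), 'position': array([0.2468524 , 0.5733914 , 0.22158181]), 'tool_rot': array([ 2.01998339e-01,  9.79385278e-01, -9.97970570e-04, -3.90848036e-04]), 'ft_force': array([0.1744663 , 0.27816449, 0.50230041]), 'moment': array([ 0.00256664, -0.02872787, -0.00894349]), 'grip_width': 0.08725550108930769} 0.0187
scene 508.8221476263068 508.8221476263068 323.6917818956671 235.74382522611617 [[-0.8926915   0.45046556  0.0135152   0.43173106]
 [-0.32640651 -0.66693888  0.66981439  0.12781342]
 [ 0.31074213  0.59352617  0.74240556 -1.40540504]
 [ 0.          0.          0.          1.        ]]
['img', 'fx', 'fy', 'cx', 'cy', 'world_to_cam', 'shot']
top 511.0831275387088 511.0831275387088 325.6730452738491 239.14695821304971 [[-0.02652931 -0.99954051 -0.01466161  0.0288159 ]
 [ 0.99072427 -0.02824503  0.13291966 -0.49134042]
 [-0.1332727  -0.01099935  0.99101837 -1.34906921]
 [ 0.          0.          0.          1.        ]]
['img', 'fx', 'fy', 'cx', 'cy', 'world_to_cam', 'shot']
```

View pics/scene0.png

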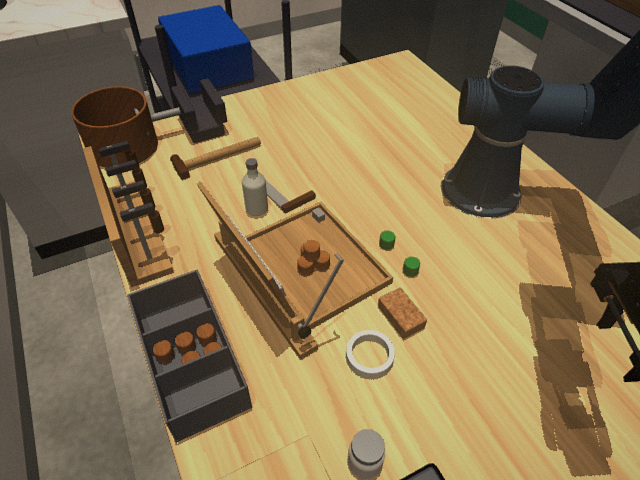

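View pics/top0.png

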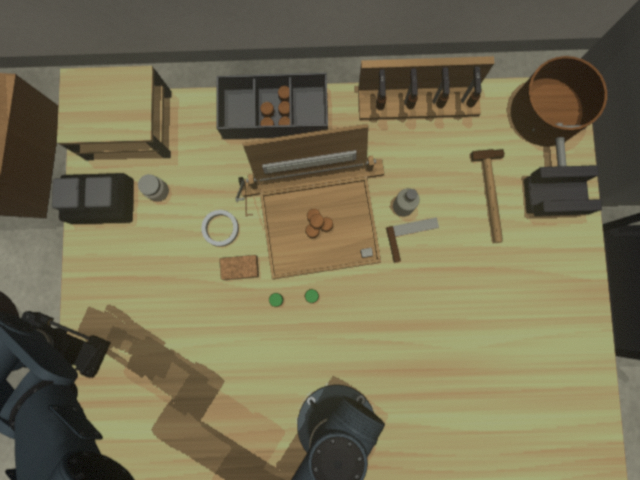

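```bash
cat > h.py <<'E'
import numpy as np, cv2
from scipy.spatial.transform import Rotation as R
def K(c): return c["fx"],c["fy"],c["cx"],c["cy"]
def proj(c,P):
    P=np.atleast_2d(P); W=c["world_to_cam"]; p=P@W[:3,:3].T+W[:3,3]
    fx,fy,cx,cy=K(c); return np.c_[cx+fx*p[:,0]/-p[:,2], cy-fy*p[:,1]/-p[:,2]]
def ray(c,uv):
    uv=np.atleast_2d(uv).astype(float); fx,fy,cx,cy=K(c); W=c["world_to_cam"]; Rm=W[:3,:3]; 
    d=np.c_[(uv[:,0]-cx)/fx,-(uv[:,1]-cy)/fy,-np.ones(len(uv))]@Rm; o=-Rm.T@W[:3,3]; return o,d
def atz(c,uv,z):
    o,d=ray(c,uv); t=(z-o[2])/d[:,2]; return o+d*t[:,None]
def wrist_ray(c,uv,obs):
    uv=np.atleast_2d(uv).astype(float); fx,fy,cx,cy=K(c)
    a=(uv[:,0]-cx)/fx; b=(uv[:,1]-cy)/fy; r=np.hypot(a,b); s=np.where(r>1e-9,np.sin(r)/np.maximum(r,1e-9),1)
    d=np.c_[a*s,-b*s,-np.cos(r)]; M=c["mount"]; Rw=R.from_quat(obs["tool_rot"]).as_matrix()
    return Rw@M[:3,3]+obs["position"], d@(Rw@M[:3,:3]).T
def wrist_atz(c,uv,obs,z):
    o,d=wrist_ray(c,uv,obs); return o+d*((z-o[2])/d[:,2])[:,None]
def wrist_proj(c,P,obs):
    P=np.atleast_2d(P); M=c["mount"]; Rw=R.from_quat(obs["tool_rot"]).as_matrix()
    p=(P-obs["position"])@Rw; p=(p-M[:3,3])@M[:3,:3]; fx,fy,cx,cy=K(c)
    x,y,z=p[:,0],-p[:,1],-p[:,2]; rr=np.hypot(x,y); th=np.arctan2(rr,z)
    return np.c_[cx+fx*th*x/rr, cy+fy*th*y/rr]
E
python3 - <<'E'
from rig import robot, cams, nets
from h import *
import pickle
cs={}
for n in ("top","scene"):
    c=cams.camera(n); cs[n]=c
    for nm in ["tray","panel","marker","foot1","gauge_block"]:
        for r in nets.outline_of(c,nm):
            if r["conf"]<.2: continue
            pts=cv2.findNonZero(r["region"].astype(np.uint8)); print(n,nm,round(r["conf"],2),r["pixel"],r["region"].sum(), cv2.minAreaRect(pts), atz(c,r["pixel"],0.042 if 'foot' in nm else 0.02).round(3))
pickle.dump(cs,open("c.pkl","wb"))
i=cs["top"]["img"][140:300,200:400,::-1]; cv2.imwrite("pics/topz.png",cv2.resize(i,None,fx=4,fy=3.75,interpolation=cv2.INTER_CUBIC))
i=cs["scene"]["img"][170:370,190:440,::-1]; cv2.imwrite("pics/scz.png",cv2.resize(i,None,fx=3,fy=3,interpolation=cv2.INTER_CUBIC))
E
```

```text
top tray 0.89 [313.7, 194.3] 15817 ((311.93743896484375, 202.80300903320312), (139.93255615234375, 151.28016662597656), 81.34745788574219) [[0.62  0.045 0.02 ]]
top panel 0.81 [307.7, 154.4] 4790 ((307.4486389160156, 153.00811767578125), (41.12213134765625, 125.44590759277344), 81.02737426757812) [[0.734 0.059 0.02 ]]
top marker 0.41 [242.5, 189.2] 116 ((239.6637420654297, 189.0442657470703), (7.982280254364014, 24.34595489501953), 3.814074993133545) [[0.64  0.242 0.02 ]]
top marker 0.35 [312.6, 195.7] 15903 ((312.3438720703125, 202.156982421875), (140.15870666503906, 150.18112182617188), 81.09828186035156) [[0.616 0.048 0.02 ]]
top foot1 0.7 [274.5, 299.0] 142 ((275.7500305175781, 300.2500305175781), (12.727920532226562, 12.020814895629883), 45.0) [[0.335 0.155 0.042]]
top foot1 0.65 [308.9, 213.3] 75 ((311.5384521484375, 212.8076934814453), (7.488452434539795, 12.75810432434082), 56.30992889404297) [[0.563 0.059 0.042]]
top foot1 0.62 [315.8, 222.3] 166 ((316.25, 221.75), (14.142135620117188, 13.435027122497559), 45.0) [[0.537 0.041 0.042]]
top foot1 0.56 [312.6, 295.2] 157 ((311.2
[... 1492 characters left out ...]
2  0.02 ]]
scene marker 0.27 [320.3, 263.2] 216 ((322.7640686035156, 260.4775390625), (13.67397403717041, 18.867961883544922), 32.0053825378418) [[0.52  0.054 0.02 ]]
scene foot1 0.8 [304.4, 267.0] 232 ((305.0, 265.5), (17.0, 16.0), 90.0) [[0.566 0.064 0.042]]
scene foot1 0.78 [384.1, 240.2] 243 ((386.5, 240.0), (18.0, 15.0), 90.0) [[0.359 0.074 0.042]]
scene foot1 0.66 [319.7, 259.8] 243 ((321.5, 260.5), (19.0, 15.0), 90.0) [[0.525 0.06  0.042]]
scene foot1 0.5 [413.5, 264.7] 264 ((411.0, 266.0), (18.0, 16.0), 90.0) [[0.338 0.168 0.042]]
scene gauge_block 0.49 [316.6, 211.8] 121 ((318.0000305175781, 214.00003051757812), (12.727922439575195, 9.899494171142578), 45.0) [[ 0.453 -0.102  0.02 ]]
```

View pics/topz.png

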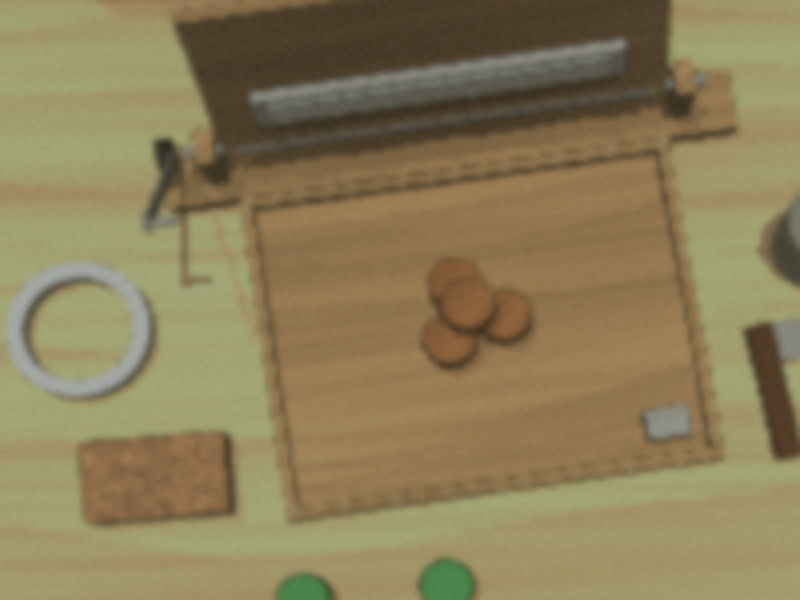

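View pics/scz.png

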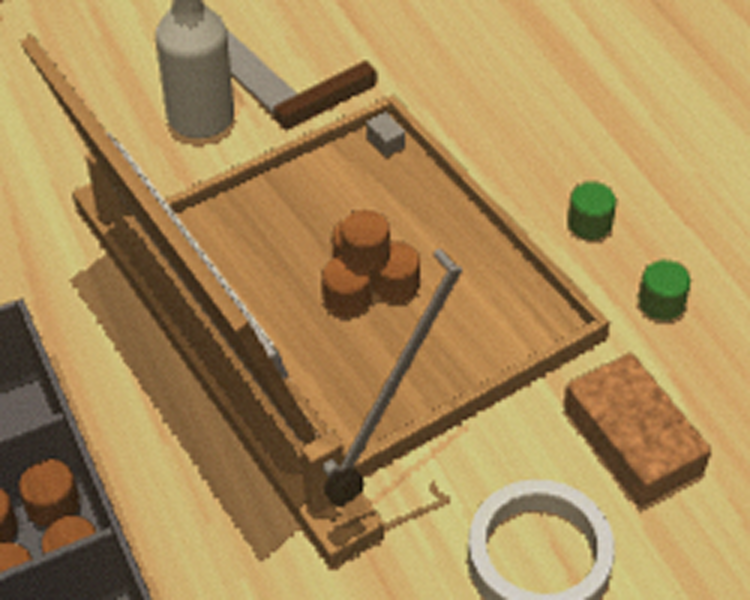

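```bash
cat > fit.py <<'E'
from h import *
import pickle
from scipy.optimize import least_squares
cs=pickle.load(open("c.pkl","rb")); T=cs["top"];S=cs["scene"]
def tz(l): return np.array([[200+x/4,140+y/3.75] for x,y in l])
def sz(l): return np.array([[190+x/3,170+y/3] for x,y in l])
def tw(p,L):
    L=np.atleast_2d(L); c,s=np.cos(p[2]),np.sin(p[2]); return np.c_[p[0]+c*L[:,0]-s*L[:,1],p[1]+s*L[:,0]+c*L[:,1],L[:,2]]
Lt=[[-.112,.142,.022],[-.112,-.142,.022],[.112,.142,.022],[.112,-.142,.022]]
ut=tz([(300,508),(712,449),(253,208),(660,152)])
Ls=[[-.12,-.15,.022],[-.12,.15,.022]]
us=sz([(390,97),(608,324)])
f=lambda p: np.r_[(proj(T,tw(p,Lt))-ut).ravel(),(proj(S,tw(p,Ls))-us).ravel()]
r=least_squares(f,[.53,.04,0]); p=r.x; print(p, f(p).round(1))
# marker
tip_t=tz([(158,226)])  # pin mid? 
tip_s=sz([(447,262)])
def mt(a): return tw(p,[.145-.182*np.cos(a),.174,.075+.182*np.sin(a)])
for a in (1.0,1.1,1.2,1.3,1.4): print(a,mt(a).round(3),proj(T,mt(a)),tip_t,proj(S,mt(a)),tip_s)
# feet
print("foot4",atz(T,tz([(467,303)]),.076), atz(S,sz([(366,225)]),.076))
for u in [(455,287),(450,340),(506,315)]: print(atz(T,tz([u]),.042))
for u in [(347,275),(397,258)]: print("S",atz(S,sz([u]),.042))
E
python3 fit.py
```

```text
[0.52724311 0.0305758  0.12167161] [-1.1 -0.2 -0.3 -0.  -0.2 -0.4 -0.3 -0.6  0.5 -1.6 -0.2 -1.1]
1.0 [[0.552 0.209 0.228]] [[241.24854645 204.87148801]] [[239.5        200.26666667]] [[343.05158337 256.87420111]] [[339.         257.33333333]]
1.1 [[0.568 0.211 0.237]] [[239.70666675 197.52792907]] [[239.5        200.26666667]] [[336.18746301 257.34342702]] [[339.         257.33333333]]
1.2 [[0.585 0.213 0.245]] [[238.23128853 189.91494153]] [[239.5        200.26666667]] [[328.73391216 258.59298586]] [[339.         257.33333333]]
1.3 [[0.602 0.215 0.25 ]] [[236.8446068  182.13908854]] [[239.5        200.26666667]] [[320.76716894 260.63674658]] [[339.         257.33333333]]
1.4 [[0.619 0.217 0.254]] [[235.56755434 174.31210903]] [[239.5        200.26666667]] [[312.3779644  263.47539305]] [[339.         257.33333333]]
foot4 [[0.53555352 0.03700254 0.076     ]] [[0.53396781 0.03828949 0.076     ]]
[[0.55331815 0.04577545 0.042     ]]
[[0.51478812 0.05004777 0.042     ]]
[[0.53187993 0.01186474 0.042     ]]
S [[0.5564466  0.05094949 0.042     ]]
S [[0.51439296 0.05269411 0.042     ]]
```

Call:
play_rows:
  commands:
    - {"z": -40}
    - {"z": -40}
    - {"x": -38, "y": -30}
    - {"x": -38, "y": -30}
    - {"x": -38, "y": -30}
    - {"x": -38, "y": -30}
    - {"x": -38, "y": -30}
    - {"x": -38, "y": -30}
  grip: 0.64
  newtons: 10

```text
invalid input
```

Call:
play_rows:
  commands:
    - {"x": -38, "y": -30}
    - {"x": -38, "y": -30}
    - {"x": -38, "y": -30}
    - {"x": -38, "y": -30}
    - {"spin": -0.13}
    - {"spin": -0.13}
    - {"spin": -0.13}
    - {"spin": -0.13}

```text
invalid input
```

Call:
play_rows:
  commands:
    - {"x": 0, "y": 0, "z": -40, "spin": 0}
    - {"x": 0, "y": 0, "z": -40, "spin": 0}
    - {"x": -38, "y": -30, "z": 0, "spin": 0}
    - {"x": -38, "y": -30, "z": 0, "spin": 0}
    - {"x": -38, "y": -30, "z": 0, "spin": 0}
    - {"x": -38, "y": -30, "z": 0, "spin": 0}
    - {"x": -38, "y": -30, "z": 0, "spin": 0}
    - {"x": -38, "y": -30, "z": 0, "spin": 0}
  grip: 0.64
  newtons: 10

```text
time: 1.5
position: [0.3886, 0.3171, 0.3063]
tool_rot: [0.196, 0.981, 0.003, 0.002]
ft_force: [0.7, 0.2, 0.4]
grip_width: 0.0553
```

Call:
play_rows:
  commands:
    - {"x": -38, "y": -31, "z": 0, "spin": 0}
    - {"x": -38, "y": -31, "z": 0, "spin": 0}
    - {"x": -38, "y": -31, "z": 0, "spin": 0}
    - {"x": -38, "y": -31, "z": 0, "spin": 0}
    - {"x": 0, "y": 0, "z": 0, "spin": -0.14}
    - {"x": 0, "y": 0, "z": 0, "spin": -0.14}
    - {"x": 0, "y": 0, "z": 0, "spin": -0.14}
    - {"x": 0, "y": 0, "z": 0, "spin": -0.13}

```text
time: 2.3
position: [0.4873, 0.1317, 0.3081]
tool_rot: [-0.082, 0.997, 0.001, 0.007]
ft_force: [-0.2, -0.0, 0.9]
grip_width: 0.0555
```

```bash
cat > look.py <<'E'
import sys
from rig import robot, cams, nets
from h import *
import pickle
o=robot.get_obs(); c=cams.camera("wrist"); pickle.dump((o,c),open("w.pkl","wb"))
cv2.imwrite("pics/%s.png"%sys.argv[1],c["img"][:,:,::-1]); print(o["time"],o["position"],R.from_quat(o["tool_rot"]).as_matrix().round(3).tolist(),o["q"].round(3))
E
python3 look.py w1; python3 -c "
import pickle;o,c=pickle.load(open('w.pkl','rb'));print(c['mount'],c['fx'],c['cx'],c['cy'])"
```

```text
2.3 [0.48728474 0.13169861 0.30806399] [[-0.987, -0.163, 0.013], [-0.163, 0.987, 0.004], [-0.014, 0.002, -1.0]] [ 0.04   0.259  1.625  0.003  1.244 -1.695]
[[ 3.28699361e-05  9.65922592e-01  2.58831113e-01  7.12121894e-02]
 [ 9.99999998e-01 -1.61507365e-05 -6.67214021e-05  5.31025901e-04]
 [-6.02673965e-05  2.58831115e-01 -9.65922590e-01 -1.62624878e-01]
 [ 0.00000000e+00  0.00000000e+00  0.00000000e+00  1.00000000e+00]] 371.64829954431775 319.23477265506193 238.89444285270034
```

View pics/w1.png

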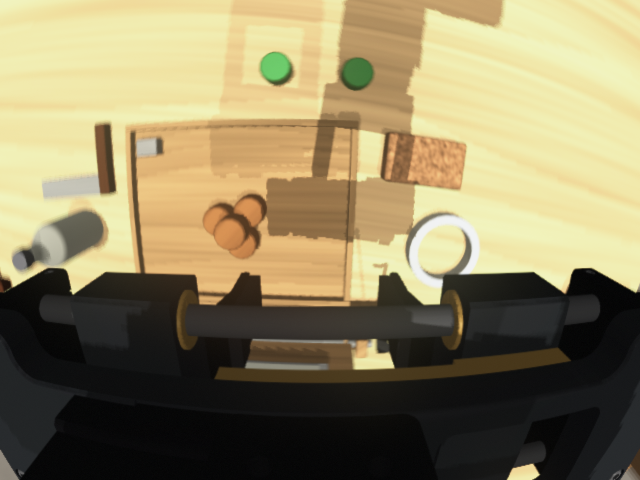

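```bash
python3 - <<'E'
from h import *
import pickle
o,c=pickle.load(open('w.pkl','rb'))
print(wrist_atz(c,[231,234],o,.076)); print(wrist_atz(c,[[250,207],[215,218],[244,246]],o,.042))
print(wrist_atz(c,[[136,139],[351,130],[143,292]],o,.022))
import fit
p=fit.p
print(wrist_proj(c,fit.tw(p,fit.Lt),o))
print(wrist_atz(c,[[150,148]],o,.028))
i=c['img'][110:310,120:370,::-1]; cv2.imwrite('pics/w1z.png',cv2.resize(i,None,fx=3,fy=3,interpolation=cv2.INTER_CUBIC))
E
```

```text
[[0.5349258  0.04057965 0.076     ]]
[[0.50860284 0.05317    0.042     ]
 [0.5285643  0.0117568  0.042     ]
 [0.55777317 0.05138766 0.042     ]]
[[ 0.44574914 -0.11393835  0.022     ]
 [ 0.40049259  0.15672989  0.022     ]
 [ 0.6581252  -0.09394788  0.022     ]]
[0.52724311 0.0305758  0.12167161] [-1.1 -0.2 -0.3 -0.  -0.2 -0.4 -0.3 -0.6  0.5 -1.6 -0.2 -1.1]
1.0 [[0.552 0.209 0.228]] [[241.24854645 204.87148801]] [[239.5        200.26666667]] [[343.05158337 256.87420111]] [[339.         257.33333333]]
1.1 [[0.568 0.211 0.237]] [[239.70666675 197.52792907]] [[239.5        200.26666667]] [[336.18746301 257.34342702]] [[339.         257.33333333]]
1.2 [[0.585 0.213 0.245]] [[238.23128853 189.91494153]] [[239.5        200.26666667]] [[328.73391216 258.59298586]] [[339.         257.33333333]]
1.3 [[0.602 0.215 0.25 ]] [[236.8446068  182.13908854]] [[239.5        200.26666667]] [[320.76716894 260.63674658]] [[339.         257.33333333]]
1.4 [[0.619 0.217 0.254]] [[235.56755434 174.31210903]] [[239.5        200.26666667]] [[312.3779644  263.47539305]] [[339.         257.33333333]]
foot4 [[0.53555352 0.03700254 0.076     ]] [[0.53396781 0.03828949 0.076     ]]
[[0.55331815 0.04577545 0.042     ]]
[[0.51478812 0.05004777 0.042     ]]
[[0.53187993 0.01186474 0.042     ]]
S [[0.5564466  0.05094949 0.042     ]]
S [[0.51439296 0.05269411 0.042     ]]
[[352.22518611 128.8302984 ]
 [130.46378703 128.96071726]
 [341.68466024 302.26535214]
 [141.2379023  290.0673557 ]]
[[ 0.45502937 -0.0889405   0.028     ]]
```

View pics/w1z.png

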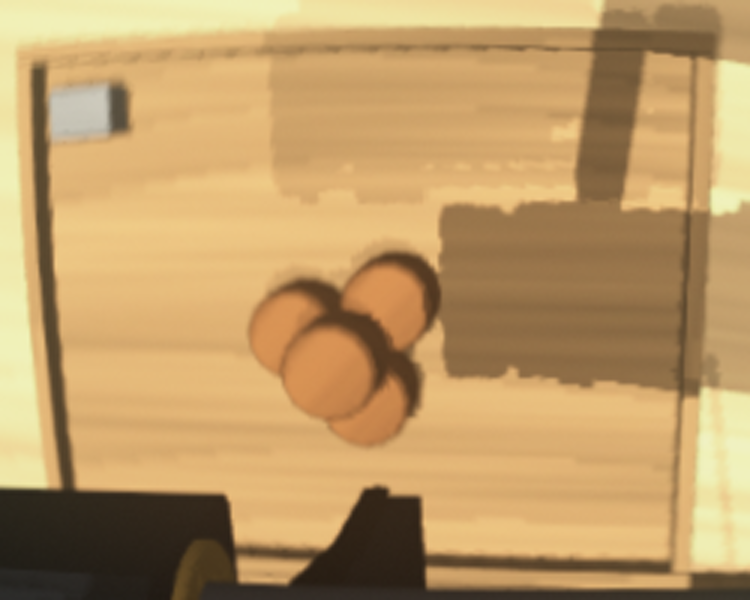

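Call:
play_rows:
  commands:
    - {"x": -16, "y": -46, "z": 0, "spin": 0}
    - {"x": -16, "y": -46, "z": 0, "spin": 0}
    - {"x": 0, "y": -7, "z": 40, "spin": 0}
    - {"x": 0, "y": 0, "z": 45, "spin": 0}
    - {"x": 0, "y": 0, "z": 45, "spin": 0}
    - {"x": 0, "y": 0, "z": 30, "spin": 0}
    - {"x": 0, "y": 0, "z": 0, "spin": 0}

```text
time: 3.05
position: [0.5451, 0.0366, 0.1476]
tool_rot: [-0.076, 0.997, 0.0, 0.014]
ft_force: [0.5, -0.4, -0.3]
grip_width: 0.0558
```

```bash
python3 look.py w2; python3 - <<'E'
import pickle
from h import *
o,c=pickle.load(open('w.pkl','rb'))
cv2.imwrite('pics/w2z.png',cv2.resize(c['img'][150:350,195:445,::-1],None,fx=3,fy=3))
E
```

```text
3.05 [0.54510188 0.03659155 0.14757396] [[-0.988, -0.152, 0.028], [-0.152, 0.988, 0.003], [-0.028, -0.002, -1.0]] [-0.141  0.516  1.725  0.008  0.874 -1.87 ]
```

View pics/w2z.png

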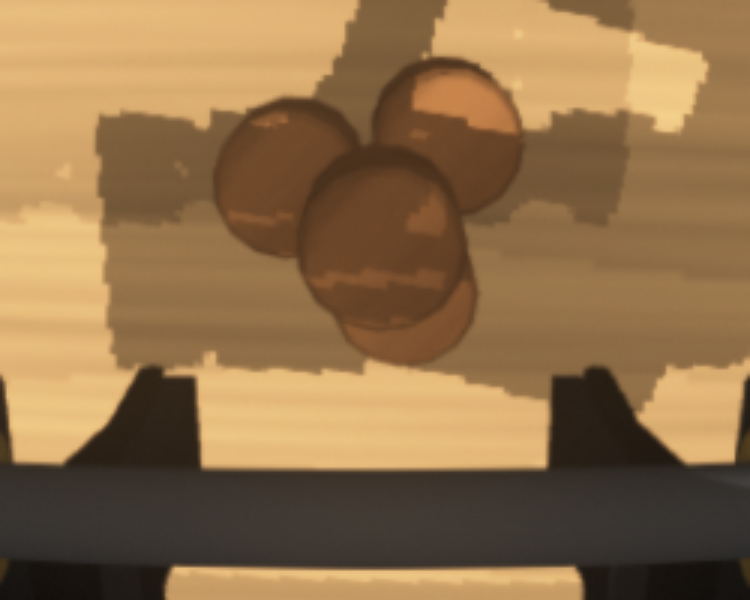

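```bash
python3 - <<'E'
import pickle
from h import *
o,c=pickle.load(open('w.pkl','rb'))
f=lambda u:np.array(u)/3+[195,150]
print(wrist_atz(c,f([383,246]),o,.076)); print(wrist_atz(c,f([[447,135],[290,178],[405,297]]),o,.042))
q=np.array([[.535,.0385,.076]]); 
Rw=R.from_quat(o['tool_rot']).as_matrix()
P=wrist_atz(c,f([383,246]),o,.076)[0]; P[2]=.047
print((Rw.T@(P-o['position'])*1000).round(1))
E
```

```text
[[0.53363664 0.03749592 0.076     ]]
[[0.51298816 0.05019982 0.042     ]
 [0.52934904 0.01408246 0.042     ]
 [0.55522    0.04672318 0.042     ]]
[ 14.    2.8 100.2]
```

Call:
play_rows:
  commands:
    - {"x": 14, "y": 3, "z": 20, "spin": 0}
    - {"x": 0, "y": 0, "z": 30, "spin": 0}
    - {"x": 0, "y": 0, "z": 30, "spin": 0}
    - {"x": 0, "y": 0, "z": 0, "spin": 0}

```text
time: 3.5
position: [0.5429, 0.0372, 0.076]
tool_rot: [-0.075, 0.997, -0.002, 0.025]
ft_force: [-1.0, -0.5, -0.1]
grip_width: 0.056
```

Call:
play_rows:
  commands:
    - {"x": 0, "y": 0, "z": 0, "spin": 0}
    - {"x": 0, "y": 0, "z": 0, "spin": 0}

```text
time: 3.7
position: [0.546, 0.0371, 0.08]
tool_rot: [-0.075, 0.997, -0.003, 0.028]
ft_force: [0.6, -0.6, 0.5]
grip_width: 0.0558
```

```bash
python3 - <<'E'
from rig import robot
from h import *
o=robot.get_obs();print(o['position'],R.from_quat(o['tool_rot']).as_matrix().round(4).tolist(),o['q'])
E
```

```text
[0.54603698 0.03710198 0.08004186] [[-0.9872, -0.149, 0.0566], [-0.1493, 0.9888, -0.0014], [-0.0558, -0.0099, -0.9984]] [-0.14009329  0.62000314  1.7902949   0.01039724  0.6750086  -1.86869075]
```

Call:
play_rows:
  commands:
    - {"x": 0, "y": 0, "z": 0, "spin": 0}
    - {"x": 0, "y": 0, "z": 0, "spin": 0}
    - {"x": 0, "y": 0, "z": 0, "spin": 0}
    - {"x": 0, "y": 0, "z": 0, "spin": 0}

```text
time: 4.1
position: [0.5494, 0.0369, 0.0853]
tool_rot: [-0.075, 0.997, -0.004, 0.033]
ft_force: [-0.0, 0.5, -0.5]
grip_width: 0.0559
```

```bash
cat > ob.py <<'E'
from rig import robot
from h import *
o=robot.get_obs();Rw=R.from_quat(o['tool_rot']).as_matrix();print(o['time'],o['position'].round(4),'z',Rw[:,2].round(3),'y',Rw[:,1].round(3),'q',o['q'].round(3),'f',o['ft_force'].round(1),'w',o['grip_width'].round(4))
E
python3 ob.py
```

```text
Traceback (most recent call last):
  File "ob.py", line 3, in <module>
    o=robot.get_obs();Rw=R.from_quat(o['tool_rot']).as_matrix();print(o['time'],o['position'].round(4),'z',Rw[:,2].round(3),'y',Rw[:,1].round(3),'q',o['q'].round(3),'f',o['ft_force'].round(1),'w',o['grip_width'].round(4))
                                                                                                                                                                                                    ^^^^^^^^^^^^^^^^^^^^^
AttributeError: 'float' object has no attribute 'round'
```

```bash
cat > ob.py <<'E'
from rig import robot
from h import *
o=robot.get_obs();Rw=R.from_quat(o['tool_rot']).as_matrix();print(round(o['time'],2),o['position'].round(4),'z',Rw[:,2].round(3),'y',Rw[:,1].round(3),'q',o['q'].round(4),'f',o['ft_force'].round(1),'w',round(o['grip_width'],4),'tq',o['joint_torque'].round(2),'v',o['joint_velocities'].round(3))
E
python3 ob.py
```

```text
4.1 [0.5494 0.0369 0.0853] z [ 0.066 -0.003 -0.998] y [-0.149  0.989 -0.013] q [-0.1397  0.6115  1.7866  0.0104  0.6773 -1.8682] f [-0.   0.5 -0.5] w 0.0559 tq [ 1.000e-02 -4.032e+01 -1.029e+01 -2.000e-02 -1.800e-01 -0.000e+00] v [-0.001 -0.01  -0.003  0.001  0.006  0.001]
```

Call:
play_rows:
  commands:
    - {"x": 0, "y": 0, "z": -45, "spin": 0}
    - {"x": 0, "y": 0, "z": -45, "spin": 0}
    - {"x": 0, "y": 0, "z": -45, "spin": 0}
    - {"x": 0, "y": 0, "z": -45, "spin": 0}

```text
time: 4.5
position: [0.5328, 0.0376, 0.2615]
tool_rot: [-0.074, 0.997, -0.001, 0.022]
ft_force: [-0.3, -0.4, -0.3]
grip_width: 0.056
```

```bash
python3 ob.py
```

```text
4.5 [0.5328 0.0376 0.2615] z [ 0.044  0.    -0.999] y [-0.148  0.989 -0.006] q [-0.1428  0.3398  1.6447  0.0074  1.1138 -1.8656] f [-0.3 -0.4 -0.3] w 0.056 tq [ 3.800e-01 -3.340e+01 -1.573e+01 -3.000e-02 -6.200e-01 -0.000e+00] v [-0.01  -0.601 -0.514 -0.006  1.128  0.005]
```

Call:
play_rows:
  commands:
    - {"x": 0, "y": 0, "z": 0, "spin": 0}
    - {"x": 0, "y": 0, "z": 0, "spin": 0}

```text
time: 4.7
position: [0.5362, 0.0372, 0.2686]
tool_rot: [-0.074, 0.997, -0.003, 0.029]
ft_force: [-0.2, 0.3, -1.5]
grip_width: 0.0557
```

```bash
python3 ob.py
```

```text
4.7 [0.5362 0.0372 0.2686] z [ 0.058 -0.002 -0.998] y [-0.148  0.989 -0.01 ] q [-0.1425  0.3304  1.638   0.0074  1.1152 -1.8655] f [-0.2  0.3 -1.5] w 0.0557 tq [-1.000e-02 -3.605e+01 -1.881e+01 -3.000e-02 -2.100e-01 -0.000e+00] v [ 0.001 -0.044 -0.043 -0.     0.007 -0.   ]
```

Call:
play_rows:
  commands:
    - {"x": 0, "y": 0, "z": 0, "spin": 0}
    - {"x": 0, "y": 0, "z": 0, "spin": 0}
    - {"x": 0, "y": 0, "z": 0, "spin": 0}
    - {"x": 0, "y": 0, "z": 0, "spin": 0}

```text
time: 5.1
position: [0.5335, 0.0375, 0.264]
tool_rot: [-0.074, 0.997, -0.002, 0.025]
ft_force: [-0.0, -1.4, 0.4]
grip_width: 0.0555
```

```bash
python3 ob.py
```

```text
5.1 [0.5335 0.0375 0.264 ] z [ 0.049 -0.    -0.999] y [-0.148  0.989 -0.008] q [-0.1427  0.3357  1.6436  0.0074  1.1135 -1.8655] f [-0.  -1.4  0.4] w 0.0555 tq [ 2.000e-02 -3.502e+01 -1.764e+01 -3.000e-02 -1.100e-01 -0.000e+00] v [-0.001  0.017  0.012 -0.002 -0.002  0.   ]
```

Call:
play_rows:
  commands:
    - {"x": 0, "y": 0, "z": 0, "spin": 0}
    - {"x": 0, "y": 0, "z": 0, "spin": 0}
    - {"x": 0, "y": 0, "z": 0, "spin": 0}
    - {"x": 0, "y": 0, "z": 0, "spin": 0}
    - {"x": 0, "y": 0, "z": 0, "spin": 0}
    - {"x": 0, "y": 0, "z": 0, "spin": 0}
    - {"x": 0, "y": 0, "z": 0, "spin": 0}
    - {"x": 0, "y": 0, "z": 0, "spin": 0}

```text
time: 5.9
position: [0.533, 0.0375, 0.2622]
tool_rot: [-0.074, 0.997, -0.002, 0.023]
ft_force: [0.1, -0.0, 0.2]
grip_width: 0.0553
```

```bash
python3 ob.py
```

```text
5.9 [0.533  0.0375 0.2622] z [ 0.046  0.    -0.999] y [-0.148  0.989 -0.007] q [-0.1428  0.3385  1.6447  0.0074  1.1132 -1.8655] f [ 0.1 -0.   0.2] w 0.0553 tq [-0.000e+00 -3.485e+01 -1.751e+01 -3.000e-02 -1.000e-01 -0.000e+00] v [-0.001 -0.002 -0.001  0.     0.001 -0.002]
```

Call:
play_rows:
  commands:
    - {"x": 1, "y": 0, "z": 20, "spin": 0}
    - {"x": 2, "y": 0, "z": 35, "spin": 0}
    - {"x": 2, "y": 0, "z": 35, "spin": 0}
    - {"x": 2, "y": 0, "z": 35, "spin": 0}
    - {"x": 2, "y": 0, "z": 25, "spin": 0}
    - {"x": 1, "y": 0, "z": 10, "spin": 0}
    - {"x": 0, "y": 0, "z": 5, "spin": 0}

```text
time: 6.6
position: [0.5366, 0.0353, 0.0955]
tool_rot: [-0.074, 0.997, -0.003, 0.029]
ft_force: [0.4, 0.4, 0.3]
grip_width: 0.056
```

```bash
python3 ob.py
```

```text
6.6 [0.5366 0.0353 0.0955] z [ 0.058 -0.002 -0.998] y [-0.148  0.989 -0.01 ] q [-0.1462  0.5842  1.8069  0.0107  0.6924 -1.8741] f [0.4 0.4 0.3] w 0.056 tq [-5.000e-02 -3.886e+01 -1.015e+01 -2.000e-02 -1.100e-01 -0.000e+00] v [-0.     0.098  0.018 -0.    -0.118 -0.001]
```

Call:
play_rows:
  commands:
    - {"x": 3, "y": 2, "z": 20, "spin": 0}
    - {"x": 2, "y": 1, "z": 18, "spin": 0}
    - {"x": 1, "y": 0, "z": 8, "spin": 0}
    - {"x": 1, "y": 0, "z": 4, "spin": 0}

```text
time: 7.0
position: [0.5371, 0.0366, 0.0473]
tool_rot: [-0.075, 0.997, -0.004, 0.034]
ft_force: [-0.3, 0.3, -0.5]
grip_width: 0.0554
```

```bash
python3 ob.py
```

```text
7.0 [0.5371 0.0366 0.0473] z [ 0.069 -0.003 -0.998] y [-0.148  0.989 -0.013] q [-0.1435  0.6699  1.837   0.0125  0.5662 -1.874 ] f [-0.3  0.3 -0.5] w 0.0554 tq [ 2.000e-02 -4.022e+01 -7.930e+00 -2.000e-02 -1.400e-01  0.000e+00] v [-0.005  0.064  0.027  0.002 -0.106 -0.008]
```

Call:
play_rows:
  commands:
    - {"x": 2, "y": 1, "z": 2, "spin": 0}
    - {"x": 0, "y": 0, "z": 0, "spin": 0}
    - {"x": 0, "y": 0, "z": 0, "spin": 0}
    - {"x": 0, "y": 0, "z": 0, "spin": 0}
  grip: 0.3
  newtons: 10

```text
time: 7.4
position: [0.537, 0.037, 0.0475]
tool_rot: [-0.075, 0.997, -0.005, 0.037]
ft_force: [-0.5, -0.5, -0.8]
grip_width: 0.0379
```

```bash
python3 ob.py
```

```text
7.4 [0.537  0.037  0.0475] z [ 0.073 -0.004 -0.997] y [-0.148  0.989 -0.015] q [-0.1427  0.6687  1.841   0.0126  0.5586 -1.8733] f [-0.5 -0.5 -0.8] w 0.0379 tq [-1.000e-02 -4.043e+01 -8.000e+00 -2.000e-02 -2.100e-01 -0.000e+00] v [ 0.    -0.009 -0.005  0.     0.001 -0.002]
```

Call:
play_rows:
  commands:
    - {"x": 0, "y": 0, "z": -20, "spin": 0}
    - {"x": 0, "y": 0, "z": -25, "spin": 0}
    - {"x": 8, "y": 7, "z": 0, "spin": 0}
    - {"x": 18, "y": 16, "z": 0, "spin": 0}
    - {"x": 18, "y": 16, "z": 0, "spin": 0}
    - {"x": 16, "y": 14, "z": 0, "spin": 0}
    - {"x": 8, "y": 7, "z": 0, "spin": 0}

```text
time: 8.1
position: [0.4559, 0.0874, 0.0882]
tool_rot: [-0.073, 0.997, -0.005, 0.039]
ft_force: [-0.6, -1.1, 0.4]
grip_width: 0.0377
```

```bash
python3 ob.py
```

```text
8.1 [0.4559 0.0874 0.0882] z [ 0.078 -0.005 -0.997] y [-0.146  0.989 -0.016] q [-5.1700e-02  5.3440e-01  2.0058e+00 -1.0000e-03  5.2340e-01 -1.7685e+00] f [-0.6 -1.1  0.4] w 0.0377 tq [-5.000e-01 -3.422e+01 -7.890e+00 -1.000e-02 -1.800e-01 -6.000e-02] v [ 0.122 -0.04   0.185 -0.022 -0.181  0.141]
```

Call:
play_rows:
  commands:
    - {"x": 1, "y": 0, "z": 18, "spin": 0}
    - {"x": 1, "y": 0, "z": 25, "spin": 0}
    - {"x": 1, "y": 0, "z": 14, "spin": 0}
    - {"x": 1, "y": 0, "z": 7, "spin": 0}
    - {"x": 0, "y": 0, "z": 2, "spin": 0}

```text
time: 8.6
position: [0.4557, 0.0881, 0.0199]
tool_rot: [-0.075, 0.996, -0.005, 0.039]
ft_force: [-0.9, -0.5, -0.5]
grip_width: 0.0376
```

```bash
python3 ob.py
```

```text
8.6 [0.4557 0.0881 0.0199] z [ 0.079 -0.004 -0.997] y [-0.149  0.989 -0.016] q [-5.0300e-02  6.8700e-01  2.0395e+00 -1.3000e-03  3.3570e-01 -1.7696e+00] f [-0.9 -0.5 -0.5] w 0.0376 tq [-2.000e-02 -3.628e+01 -3.260e+00 -2.000e-02 -2.500e-01 -1.000e-02] v [ 0.003  0.05  -0.005 -0.001 -0.056 -0.002]
```

Call:
play_rows:
  commands:
    - {"x": 0, "y": 0, "z": 4, "spin": 0}
    - {"x": 0, "y": 0, "z": 2, "spin": 0}
    - {"x": 0, "y": 0, "z": 0, "spin": 0}

```text
time: 8.9
position: [0.4572, 0.0879, 0.014]
tool_rot: [-0.075, 0.996, -0.005, 0.04]
ft_force: [0.2, -0.1, 0.3]
grip_width: 0.0377
```

```bash
python3 ob.py
```

```text
8.9 [0.4572 0.0879 0.014 ] z [ 0.081 -0.005 -0.997] y [-0.148  0.989 -0.017] q [-5.0400e-02  7.0090e-01  2.0389e+00 -1.4000e-03  3.2050e-01 -1.7694e+00] f [ 0.2 -0.1  0.3] w 0.0377 tq [-1.000e-02 -3.649e+01 -2.920e+00 -2.000e-02 -2.500e-01 -0.000e+00] v [ 0.    -0.008 -0.003  0.     0.     0.002]
```

Call:
play_rows:
  commands:
    - {"x": 0, "y": 0, "z": 1, "spin": 0}
    - {"x": 0, "y": 0, "z": 0, "spin": 0}
    - {"x": 0, "y": 0, "z": 0, "spin": 0}
  grip: 0.64

```text
time: 9.2
position: [0.4582, 0.0879, 0.014]
tool_rot: [-0.075, 0.996, -0.005, 0.042]
ft_force: [0.1, -0.4, 0.6]
grip_width: 0.0526
```

Call:
play_rows:
  commands:
    - {"x": 0, "y": 0, "z": -15, "spin": 0}
    - {"x": 0, "y": 0, "z": -30, "spin": 0}
    - {"x": 0, "y": 0, "z": -40, "spin": 0}
    - {"x": 0, "y": 0, "z": -40, "spin": 0}
    - {"x": -15, "y": 0, "z": -20, "spin": -0.1}
    - {"x": -25, "y": -5, "z": 0, "spin": -0.13}
    - {"x": -20, "y": 0, "z": 0, "spin": -0.13}
    - {"x": 0, "y": 0, "z": 0, "spin": 0}

```text
time: 10.0
position: [0.5047, 0.1, 0.1712]
tool_rot: [-0.258, 0.965, -0.013, 0.041]
ft_force: [0.1, 0.4, 0.7]
grip_width: 0.0558
```

```bash
python3 ob.py; python3 look.py w3
```

```text
10.0 [0.5047 0.1    0.1712] z [ 0.086 -0.005 -0.996] y [-0.496  0.867 -0.047] q [-0.0202  0.4252  1.8225 -0.0039  0.8081 -2.1103] f [0.1 0.4 0.7] w 0.0558 tq [ 3.200e-01 -3.456e+01 -1.343e+01 -3.000e-02 -2.200e-01 -3.900e-01] v [-0.014 -0.025  0.056 -0.012  0.028  0.035]
10.0 [0.50473122 0.09996773 0.17119603] [[-0.864, -0.496, 0.086], [-0.499, 0.867, -0.005], [-0.072, -0.047, -0.996]] [-0.02   0.425  1.822 -0.004  0.808 -2.11 ]
```

View pics/w3.png

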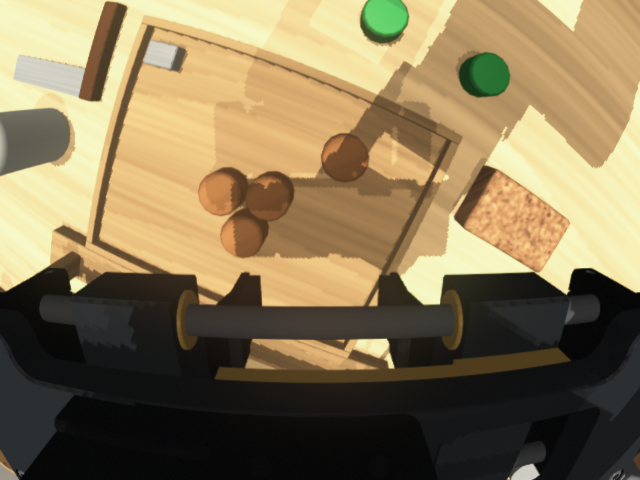

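```bash
cat > circ.py <<'E'
# refine top-face circle centres by projecting model circles on the image
import sys,pickle
from h import *
o,c=pickle.load(open('w.pkl','rb'))
x0,y0=[int(v) for v in sys.argv[1].split(',')]
im=c['img'][y0:y0+160,x0:x0+200,::-1].copy(); im=cv2.resize(im,None,fx=4,fy=3.75*1,interpolation=cv2.INTER_CUBIC)
for a in sys.argv[3:]:
    x,y=[float(v) for v in a.split(',')]
    for r,z in ((.017,.042),(.019,.010)):
        t=np.linspace(0,2*np.pi,60); P=np.c_[x+r*np.cos(t),y+r*np.sin(t),np.full(60,z)]
        u=(wrist_proj(c,P,o)-[x0,y0])*[4,3.75]
        cv2.polylines(im,[u.round().astype(int)],True,(255,255,0) if z>.02 else (0,255,0),1)
cv2.imwrite('pics/%s.png'%sys.argv[2],im)
E
python3 - <<'E'
import pickle
from h import *
o,c=pickle.load(open('w.pkl','rb'))
print(wrist_atz(c,[[222,190],[270,195],[243,233],[345,157]],o,.042).round(4))
E
python3 circ.py 180,130 w3z .555,.048 .513,.051 .530,.013 .4547,.0876
```

```text
[[0.526  0.0148 0.042 ]
 [0.51   0.0516 0.042 ]
 [0.5499 0.0466 0.042 ]
 [0.4541 0.0877 0.042 ]]
```

View pics/w3z.png

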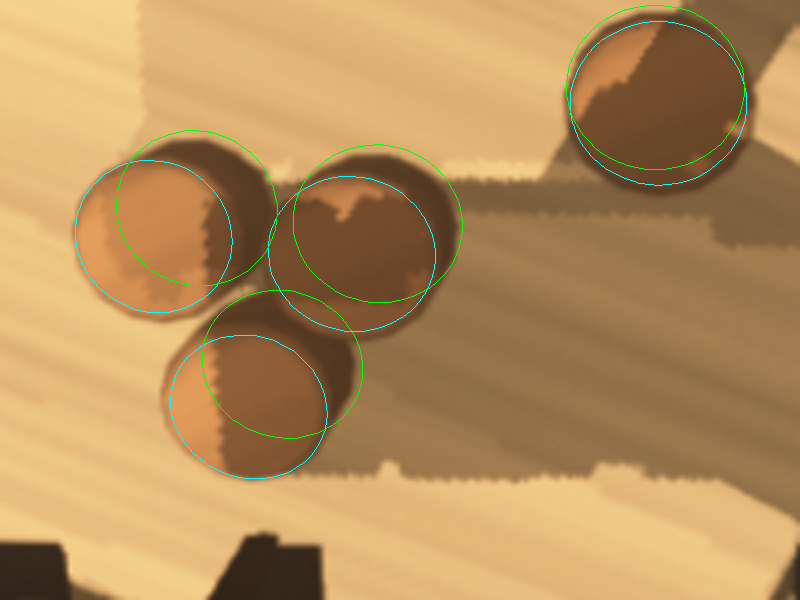

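Call:
play_rows:
  commands:
    - {"x": -2, "y": -15, "z": 0, "spin": 0}
    - {"x": -4, "y": -25, "z": 10, "spin": 0}
    - {"x": -3, "y": -18, "z": 30, "spin": 0}
    - {"x": -1, "y": -7, "z": 30, "spin": 0}
    - {"x": 0, "y": 0, "z": 20, "spin": 0}
    - {"x": 0, "y": 0, "z": 10, "spin": 0}
    - {"x": 0, "y": 0, "z": 0, "spin": 0}

```text
time: 10.75
position: [0.5465, 0.0403, 0.0689]
tool_rot: [-0.25, 0.968, -0.012, 0.035]
ft_force: [-0.4, 1.0, 0.3]
grip_width: 0.0556
```

```bash
cat > tgt.py <<'E'
# print tool-frame delta (mm) to put the TCP / grasp point at a world target: tgt.py g|t x y z
import sys
from rig import robot
from h import *
o=robot.get_obs();Rw=R.from_quat(o['tool_rot']).as_matrix()
T=np.array([float(v) for v in sys.argv[2:5]]); P=o['position'] if sys.argv[1]=='t' else o['position']-.0187*Rw[:,2]
print(round(o['time'],2),'P',P.round(4),'z',Rw[:,2].round(3),'y',Rw[:,1].round(3),'w',round(o['grip_width'],4),'f',o['ft_force'].round(1),'q',o['q'].round(2),'DELTA',(Rw.T@(T-P)*1000).round(1))
E
python3 tgt.py g .553 .0475 .030
```

```text
10.75 P [0.5452 0.0404 0.0875] z [ 0.073 -0.006 -0.997] y [-0.483  0.875 -0.04 ] w 0.0556 f [-0.4  1.   0.3] q [-0.13  0.64  1.81  0.01  0.63 -2.21] DELTA [-6.8  4.8 57.9]
```

Call:
play_rows:
  commands:
    - {"x": -4, "y": 3, "z": 10, "spin": 0}
    - {"x": -2, "y": 2, "z": 5, "spin": 0}
    - {"x": 0, "y": 0, "z": 0, "spin": 0}

```text
time: 11.05
position: [0.5507, 0.0477, 0.0544]
tool_rot: [-0.249, 0.968, -0.012, 0.035]
ft_force: [0.2, 0.0, -0.4]
grip_width: 0.0556
```

```bash
python3 tgt.py g .553 .0475 .030
```

```text
11.05 P [0.5493 0.0478 0.073 ] z [ 0.074 -0.006 -0.997] y [-0.482  0.875 -0.041] w 0.0556 f [ 0.2  0.  -0.4] q [-0.12  0.67  1.8   0.    0.6  -2.2 ] DELTA [-0.4 -0.3 43.2]
```

Call:
play_rows:
  commands:
    - {"x": 0, "y": 0, "z": 15, "spin": 0}
    - {"x": 1, "y": 0, "z": 15, "spin": 0}
    - {"x": 0, "y": 0, "z": 7, "spin": 0}
    - {"x": 0, "y": 0, "z": 2, "spin": 0}
    - {"x": 0, "y": 0, "z": 0, "spin": 0}

```text
time: 11.55
position: [0.5555, 0.0485, 0.0177]
tool_rot: [-0.251, 0.967, -0.013, 0.039]
ft_force: [0.1, 0.3, 0.4]
grip_width: 0.0554
```

```bash
python3 tgt.py g .553 .0475 .030
```

```text
11.55 P [0.554  0.0486 0.0363] z [ 0.081 -0.007 -0.997] y [-0.484  0.874 -0.045] w 0.0554 f [0.1 0.3 0.4] q [-0.11  0.74  1.81  0.01  0.52 -2.2 ] DELTA [ 1.8 -0.2  6.2]
```

Close on it.

Call:
play_rows:
  commands:
    - {"x": 1, "y": 0, "z": 4, "spin": 0}
    - {"x": 0, "y": 0, "z": 0, "spin": 0}
    - {"x": 0, "y": 0, "z": 0, "spin": 0}
    - {"x": 0, "y": 0, "z": 0, "spin": 0}
  grip: 0.3

```text
time: 11.95
position: [0.556, 0.0479, 0.015]
tool_rot: [-0.251, 0.967, -0.014, 0.04]
ft_force: [0.8, -0.3, -0.5]
grip_width: 0.0381
```

```bash
python3 tgt.py g .553 .0475 .030
```

```text
11.95 P [0.5544 0.0481 0.0337] z [ 0.084 -0.007 -0.996] y [-0.484  0.874 -0.047] w 0.0381 f [ 0.8 -0.3 -0.5] q [-0.12  0.74  1.81  0.01  0.51 -2.2 ] DELTA [1.8 0.3 3.5]
```

Call:
play_rows:
  commands:
    - {"x": 0, "y": 0, "z": -15, "spin": 0}
    - {"x": 0, "y": 0, "z": -20, "spin": 0}
    - {"x": -8, "y": 14, "z": 0, "spin": 0}
    - {"x": -11, "y": 20, "z": 0, "spin": 0}
    - {"x": -6, "y": 10, "z": 0, "spin": 0}
    - {"x": 0, "y": 0, "z": 0, "spin": 0}

```text
time: 12.55
position: [0.5544, 0.0994, 0.0561]
tool_rot: [-0.25, 0.967, -0.015, 0.042]
ft_force: [-0.1, 0.8, -0.8]
grip_width: 0.0379
```

```bash
python3 tgt.py t .556 .101 .0155
```

```text
12.55 P [0.5544 0.0994 0.0561] z [ 0.088 -0.008 -0.996] y [-0.483  0.874 -0.049] w 0.0379 f [-0.1  0.8 -0.8] q [-0.02  0.67  1.78 -0.01  0.6  -2.09] DELTA [ 0.8  2.6 40.6]
```

Call:
play_rows:
  commands:
    - {"x": 1, "y": 1, "z": 14, "spin": 0}
    - {"x": 0, "y": 1, "z": 14, "spin": 0}
    - {"x": 0, "y": 0, "z": 7, "spin": 0}
    - {"x": 0, "y": 0, "z": 3, "spin": 0}
    - {"x": 0, "y": 0, "z": 0, "spin": 0}

```text
time: 13.05
position: [0.5559, 0.0988, 0.0146]
tool_rot: [-0.249, 0.967, -0.015, 0.041]
ft_force: [-1.5, 3.8, 11.9]
grip_width: 0.0381
```

```bash
python3 tgt.py t .556 .101 .0155
```

```text
13.05 P [0.5559 0.0988 0.0146] z [ 0.087 -0.008 -0.996] y [-0.481  0.875 -0.049] w 0.0381 f [-1.5  3.8 11.9] q [-0.02  0.75  1.79 -0.01  0.52 -2.08] DELTA [-1.2  1.9 -0.9]
```

Call:
play_rows:
  commands:
    - {"x": 0, "y": 0, "z": 0, "spin": 0}
    - {"x": 0, "y": 0, "z": 0, "spin": 0}
    - {"x": 0, "y": 0, "z": -15, "spin": 0}
    - {"x": 0, "y": 0, "z": -30, "spin": 0}
    - {"x": 0, "y": 0, "z": -40, "spin": 0}
    - {"x": 0, "y": 0, "z": -30, "spin": 0.1}
    - {"x": 0, "y": 0, "z": 0, "spin": 0.15}
    - {"x": 0, "y": 0, "z": 0, "spin": 0.15}
  grip: 0.64

```text
time: 13.85
position: [0.5454, 0.0979, 0.1367]
tool_rot: [-0.048, 0.998, -0.006, 0.043]
ft_force: [-0.8, 0.9, -0.2]
grip_width: 0.0558
```

Call:
play_rows:
  commands:
    - {"x": 0, "y": 0, "z": 0, "spin": 0.15}
    - {"x": 0, "y": 0, "z": 0, "spin": 0.15}
    - {"x": 0, "y": 0, "z": 0, "spin": 0.15}
    - {"x": 0, "y": 0, "z": 0, "spin": 0.15}
    - {"x": 0, "y": 0, "z": 0, "spin": 0.1}
    - {"x": 0, "y": 0, "z": 0, "spin": 0.0}

```text
time: 14.45
position: [0.5451, 0.0971, 0.1445]
tool_rot: [0.3, 0.953, 0.01, 0.046]
ft_force: [0.2, -0.1, -0.3]
grip_width: 0.0557
```

```bash
python3 tgt.py g .512 .053 .1;  python3 look.py w4
```

```text
14.45 P [0.5434 0.0973 0.1632] z [ 0.094 -0.009 -0.995] y [0.57  0.82  0.047] w 0.0557 f [ 0.2 -0.1 -0.3] q [-0.02  0.51  1.76 -0.01  0.78 -0.98] DELTA [  5.5 -57.2  60.3]
14.45 [0.54514188 0.09714959 0.14454616] [[-0.816, 0.57, 0.094], [0.572, 0.82, -0.009], [-0.083, 0.047, -0.995]] [-0.022  0.51   1.758 -0.01   0.779 -0.976]
```

View pics/w4.png

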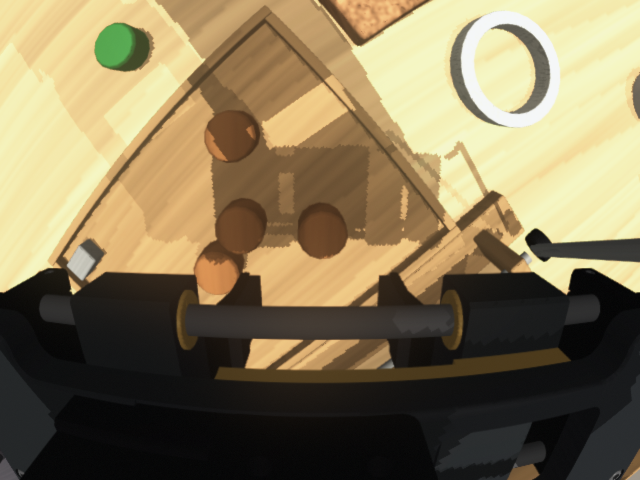

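```bash
python3 circ.py 170,120 w4z .553,.098 .512,.053 .5285,.0145 .4547,.0876
```

```text
(no output)
```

View pics/w4z.png

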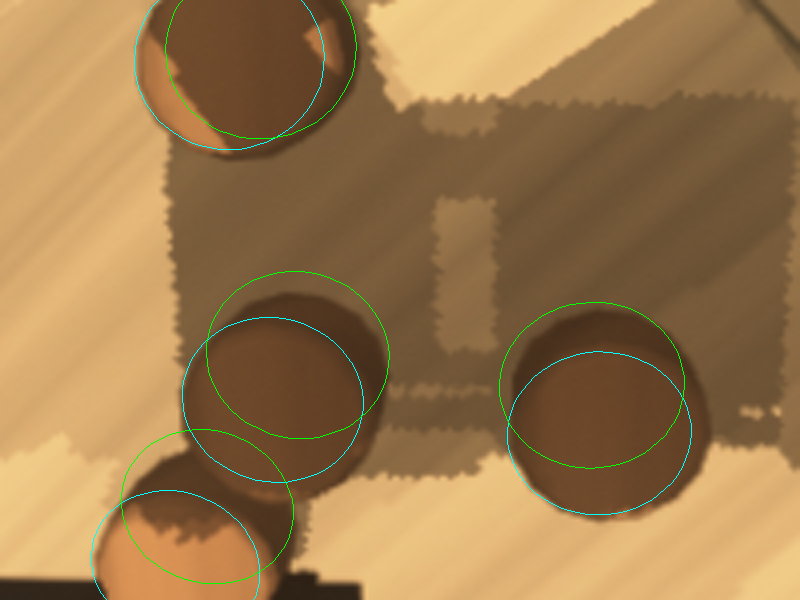

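Call:
play_rows:
  commands:
    - {"x": 2, "y": -15, "z": 10, "spin": 0}
    - {"x": 2, "y": -23, "z": 25, "spin": 0}
    - {"x": 1, "y": -13, "z": 25, "spin": 0}
    - {"x": 0, "y": -4, "z": 15, "spin": 0}
    - {"x": 0, "y": 0, "z": 5, "spin": 0}
    - {"x": 0, "y": 0, "z": 0, "spin": 0}

```text
time: 15.1
position: [0.5198, 0.0526, 0.0638]
tool_rot: [0.292, 0.955, 0.011, 0.051]
ft_force: [1.1, 0.1, -0.5]
grip_width: 0.0556
```

```bash
python3 tgt.py g .5135 .053 .033
```

```text
15.1 P [0.5179 0.0527 0.0824] z [ 0.103 -0.009 -0.995] y [0.557 0.829 0.05 ] w 0.0556 f [ 1.1  0.1 -0.5] q [-0.11  0.62  1.9   0.    0.52 -1.1 ] DELTA [ 8.3 -4.7 48.7]
```

Call:
play_rows:
  commands:
    - {"x": 5, "y": -3, "z": 4, "spin": 0}
    - {"x": 3, "y": -2, "z": 4, "spin": 0}
    - {"x": 0, "y": 0, "z": 0, "spin": 0}
    - {"x": 0, "y": 0, "z": 0, "spin": 0}

```text
time: 15.5
position: [0.5125, 0.0536, 0.0566]
tool_rot: [0.29, 0.955, 0.011, 0.053]
ft_force: [0.4, -0.5, -0.1]
grip_width: 0.0557
```

```bash
python3 tgt.py g .5135 .053 .033
```

```text
15.5 P [0.5104 0.0538 0.0751] z [ 0.108 -0.01  -0.994] y [0.554 0.831 0.052] w 0.0557 f [ 0.4 -0.5 -0.1] q [-0.11  0.63  1.92  0.01  0.48 -1.1 ] DELTA [ 1.  -1.2 42.2]
```

Call:
play_rows:
  commands:
    - {"x": 0, "y": 0, "z": 14, "spin": 0}
    - {"x": 0, "y": 0, "z": 15, "spin": 0}
    - {"x": 0, "y": 0, "z": 8, "spin": 0}
    - {"x": 0, "y": 0, "z": 3, "spin": 0}
    - {"x": 0, "y": 0, "z": 0, "spin": 0}

```text
time: 16.0
position: [0.5195, 0.0537, 0.0177]
tool_rot: [0.289, 0.955, 0.012, 0.056]
ft_force: [-0.5, -0.9, -0.6]
grip_width: 0.0558
```

```bash
python3 tgt.py g .5135 .053 .033
```

```text
16.0 P [0.5173 0.0539 0.0363] z [ 0.114 -0.01  -0.993] y [0.552 0.832 0.055] w 0.0558 f [-0.5 -0.9 -0.6] q [-0.11  0.71  1.92  0.01  0.39 -1.1 ] DELTA [ 3.  -3.   2.9]
```

Call:
play_rows:
  commands:
    - {"x": 2, "y": -2, "z": 2, "spin": 0}
    - {"x": 1, "y": -1, "z": 1, "spin": 0}
    - {"x": 0, "y": 0, "z": 0, "spin": 0}
    - {"x": 0, "y": 0, "z": 0, "spin": 0}
    - {"x": 0, "y": 0, "z": 0, "spin": 0}
  grip: 0.3

```text
time: 16.5
position: [0.5158, 0.0527, 0.0154]
tool_rot: [0.289, 0.955, 0.012, 0.057]
ft_force: [0.4, 0.8, -1.5]
grip_width: 0.0385
```

```bash
python3 tgt.py t .469 -.0275 .06
```

```text
16.5 P [0.5158 0.0527 0.0154] z [ 0.116 -0.011 -0.993] y [0.552 0.832 0.056] w 0.0385 f [ 0.4  0.8 -1.5] q [-0.12  0.72  1.93  0.01  0.38 -1.11] DELTA [-10.4 -90.1 -48.9]
```

Call:
play_rows:
  commands:
    - {"x": 0, "y": 0, "z": -20, "spin": 0}
    - {"x": 0, "y": 0, "z": -25, "spin": 0}
    - {"x": -1, "y": -15, "z": -5, "spin": 0}
    - {"x": -3, "y": -25, "z": 0, "spin": 0}
    - {"x": -3, "y": -25, "z": 0, "spin": 0}
    - {"x": -2, "y": -15, "z": 0, "spin": 0}
    - {"x": -1, "y": -7, "z": 0, "spin": 0}
    - {"x": 0, "y": 0, "z": 0, "spin": 0}

```text
time: 17.3
position: [0.4707, -0.0268, 0.0643]
tool_rot: [0.288, 0.956, 0.012, 0.06]
ft_force: [0.3, -0.2, -0.3]
grip_width: 0.038
```

```bash
python3 tgt.py t .466 -.0275 .016
```

```text
17.3 P [ 0.4707 -0.0268  0.0643] z [ 0.121 -0.011 -0.993] y [0.55  0.833 0.057] w 0.038 f [ 0.3 -0.2 -0.3] q [-0.31  0.59  2.04  0.07  0.4  -1.36] DELTA [ 8.7 -5.9 47.4]
```

Call:
play_rows:
  commands:
    - {"x": 3, "y": -2, "z": 15, "spin": 0}
    - {"x": 3, "y": -2, "z": 16, "spin": 0}
    - {"x": 2, "y": -1, "z": 8, "spin": 0}
    - {"x": 1, "y": 0, "z": 4, "spin": 0}
    - {"x": 0, "y": 0, "z": 0, "spin": 0}

```text
time: 17.8
position: [0.4686, -0.0252, 0.0197]
tool_rot: [0.287, 0.956, 0.012, 0.062]
ft_force: [-0.7, -0.3, -0.7]
grip_width: 0.0384
```

```bash
python3 tgt.py t .466 -.0275 .016
```

```text
17.8 P [ 0.4686 -0.0252  0.0197] z [ 0.125 -0.012 -0.992] y [0.548 0.834 0.059] w 0.0384 f [-0.7 -0.3 -0.7] q [-0.31  0.69  2.06  0.1   0.27 -1.39] DELTA [ 1.4 -3.6  3.4]
```

Call:
play_rows:
  commands:
    - {"x": 1, "y": -2, "z": 3, "spin": 0}
    - {"x": 0, "y": -1, "z": 1, "spin": 0}
    - {"x": 0, "y": 0, "z": 0, "spin": 0}

```text
time: 18.1
position: [0.4675, -0.027, 0.016]
tool_rot: [0.287, 0.956, 0.012, 0.063]
ft_force: [-0.6, -0.2, 0.1]
grip_width: 0.0385
```

```bash
python3 tgt.py t .466 -.0275 .016
```

```text
18.1 P [ 0.4675 -0.027   0.016 ] z [ 0.127 -0.013 -0.992] y [0.547 0.835 0.06 ] w 0.0385 f [-0.6 -0.2  0.1] q [-0.32  0.7   2.07  0.11  0.25 -1.41] DELTA [ 1.  -1.2 -0.2]
```

Call:
play_rows:
  commands:
    - {"x": 0, "y": 0, "z": 1, "spin": 0}
    - {"x": 0, "y": 0, "z": 0, "spin": 0}
    - {"x": 0, "y": 0, "z": 0, "spin": 0}
    - {"x": 0, "y": 0, "z": -12, "spin": 0}
    - {"x": 0, "y": 0, "z": -25, "spin": 0}
    - {"x": 0, "y": 0, "z": -45, "spin": 0}
    - {"x": 0, "y": 0, "z": -50, "spin": 0}
    - {"x": 0, "y": 0, "z": -50, "spin": 0}
  grip: 0.64

```text
time: 18.9
position: [0.4408, -0.0245, 0.1974]
tool_rot: [0.288, 0.956, 0.012, 0.057]
ft_force: [1.2, 0.4, 1.0]
grip_width: 0.0557
```

Call:
play_rows:
  commands:
    - {"x": 0, "y": 0, "z": -50, "spin": 0.15}
    - {"x": 0, "y": 0, "z": -50, "spin": 0.15}
    - {"x": 0, "y": 0, "z": -20, "spin": 0.15}
    - {"x": 0, "y": 0, "z": 0, "spin": 0.15}
    - {"x": 0, "y": 0, "z": 0, "spin": 0.1}
    - {"x": 0, "y": 0, "z": 0, "spin": 0}
    - {"x": 0, "y": 0, "z": 0, "spin": 0}

```text
time: 19.6
position: [0.4235, -0.0228, 0.3305]
tool_rot: [0.601, 0.796, 0.033, 0.061]
ft_force: [-0.2, -0.5, -0.6]
grip_width: 0.0559
```

```bash
python3 ob.py; python3 look.py w5; python3 - <<'E'
from rig import cams
from h import *
import pickle
cs={}
for n in ("scene","top"): cs[n]=cams.camera(n)
pickle.dump(cs,open('c2.pkl','wb'))
cv2.imwrite('pics/sc2.png',cv2.resize(cs['scene']['img'][150:370,190:440,::-1],None,fx=3,fy=2.7,interpolation=cv2.INTER_CUBIC))
E
```

```text
19.6 [ 0.4235 -0.0228  0.3305] z [ 0.138 -0.021 -0.99 ] y [0.953 0.274 0.127] q [-0.3381  0.0465  1.8356  0.029   1.1221 -0.6253] f [-0.2 -0.5 -0.6] w 0.0559 tq [ 2.000e-02 -2.186e+01 -1.935e+01  1.300e-01 -4.200e-01  5.000e-02] v [ 0.001 -0.02   0.008 -0.003  0.007  0.005]
19.6 [ 0.42354365 -0.0227706   0.33049951] [[-0.269, 0.953, 0.138], [0.961, 0.274, -0.021], [-0.058, 0.127, -0.99]] [-0.338  0.047  1.836  0.029  1.122 -0.625]
```

View pics/w5.png

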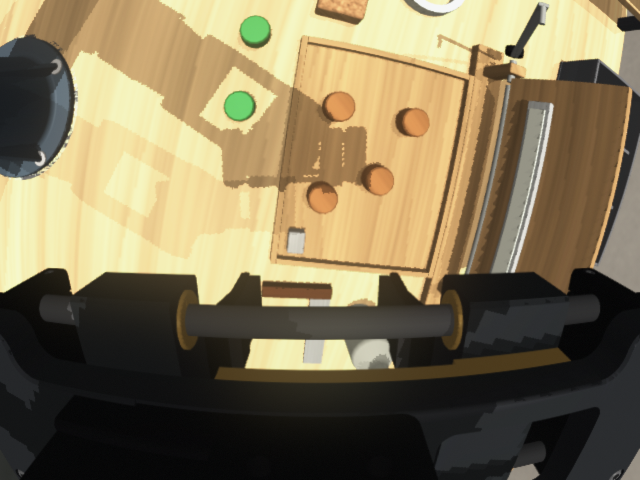

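View pics/sc2.png

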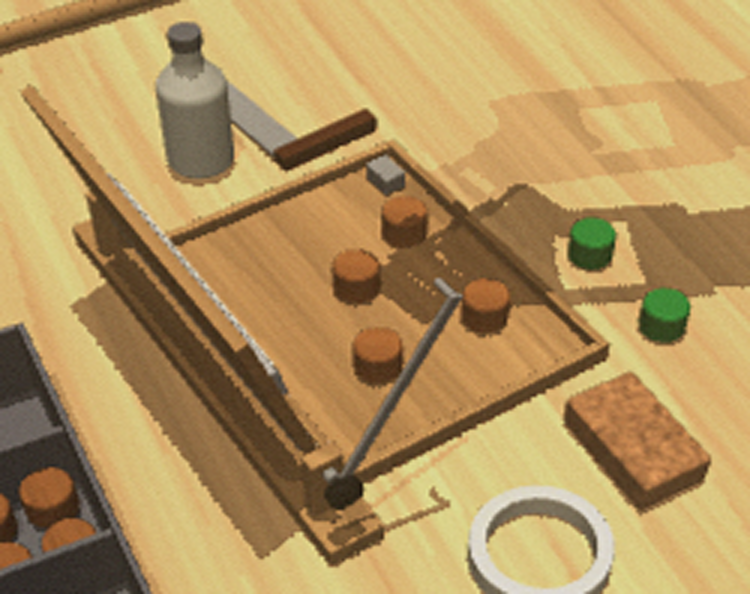

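```bash
python3 circ.py 270,75 w5z .553,.0985 .4638,-.0265 .5285,.0145 .4547,.0876; python3 - <<'E'
import pickle
from h import *
o,c=pickle.load(open('w.pkl','rb'))
P=wrist_atz(c,[[340,105.5],[414,120],[377,180],[322,197]],o,.042);print(P.round(4))
from scipy.spatial.distance import pdist
print(pdist(P).round(3))
E
```

```text
[[ 0.4554  0.0887  0.042 ]
 [ 0.5505  0.1009  0.042 ]
 [ 0.527   0.0137  0.042 ]
 [ 0.4657 -0.0252  0.042 ]]
[0.096 0.104 0.114 0.09  0.152 0.073]
```

View pics/w5z.png

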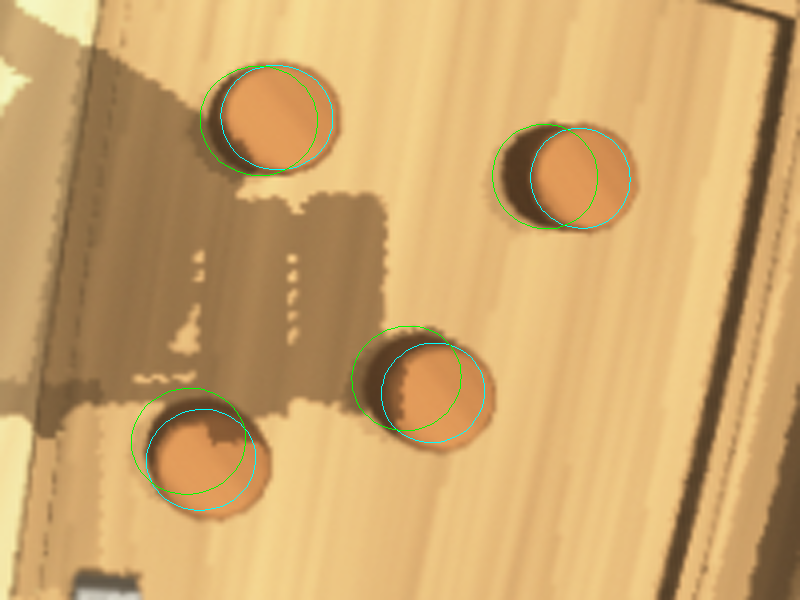

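```bash
cat > ovl.py <<'E'
# ovl.py out cam pkl panel_angle marker_angle x0,y0,w,h scale
import sys,pickle
from h import *
P0=(.52724311,.0305758,.12167161)
def tw(L,p=P0):
    L=np.atleast_2d(L); c,s=np.cos(p[2]),np.sin(p[2]); return np.c_[p[0]+c*L[:,0]-s*L[:,1],p[1]+s*L[:,0]+c*L[:,1],L[:,2]]
def pt(a,r,y,n): # along r from hinge, y, offset n normal (up when level)
    return [.145-r*np.cos(a)+n*np.sin(a)*1.0, y, .075+r*np.sin(a)+n*np.cos(a)]
def lines(pa,ma):
    L=[]
    for n in (-.005,.005):
        L.append(([pt(pa,.17,-.15,n),pt(pa,.17,.15,n),pt(pa,.0,.15,n)],(0,255,0)))
    L.append(([pt(ma,.0,.174,0),pt(ma,.185,.174,0)],(0,0,255)))
    L.append(([pt(ma,.182,.164,0),pt(ma,.182,.184,0)],(255,0,255)))
    return L
if __name__=='__main__':
    out,cam,pk,pa,ma,box,sc=sys.argv[1:8]; d=pickle.load(open(pk,'rb'))
    x0,y0,w,h=[int(v) for v in box.split(',')]; sc=float(sc)
    if cam=='wrist': o,c=d; pr=lambda X:wrist_proj(c,X,o)
    else: c=d[cam]; pr=lambda X:proj(c,X)
    im=cv2.resize(c['img'][y0:y0+h,x0:x0+w,::-1],None,fx=sc,fy=sc,interpolation=cv2.INTER_CUBIC)
    for l,col in lines(float(pa),float(ma)):
        l=np.array(l); l=np.vstack([l[i]+(l[i+1]-l[i])*np.linspace(0,1,20)[:,None] for i in range(len(l)-1)])
        u=(pr(tw(l))-[x0,y0]+.5)*sc
        cv2.polylines(im,[u.round().astype(int)],False,col,1)
    cv2.imwrite('pics/%s.png'%out,im)
E
python3 ovl.py o1 scene c2.pkl 1.83 1.06 190,170,190,150 4
python3 ovl.py o2 top c2.pkl 1.83 1.06 220,110,180,130 4
python3 ovl.py o3 wrist w.pkl 1.83 1.06 440,0,200,150 4
```

```text
(no output)
```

View pics/o1.png

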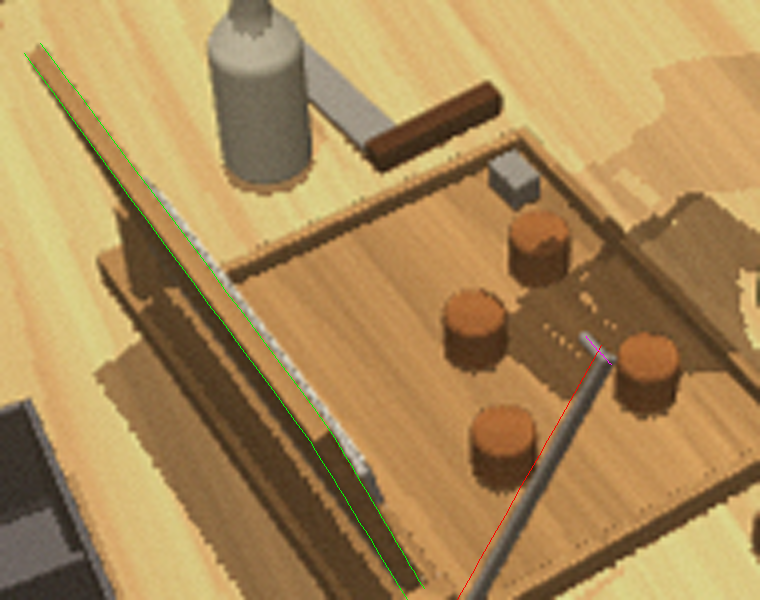

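View pics/o2.png

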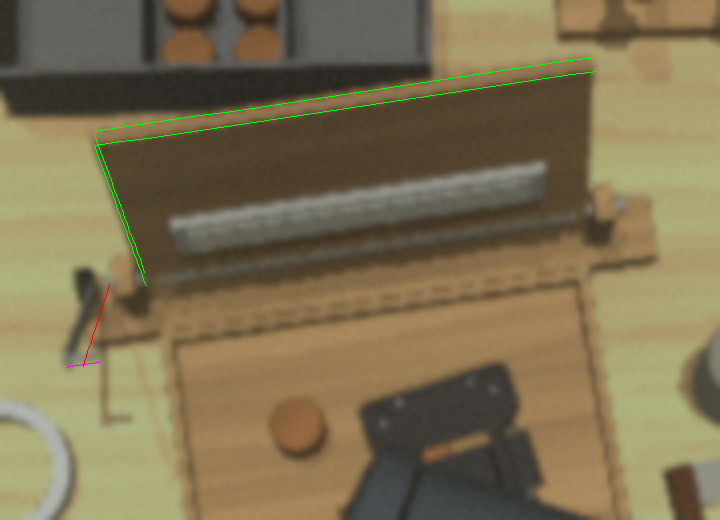

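View pics/o3.png

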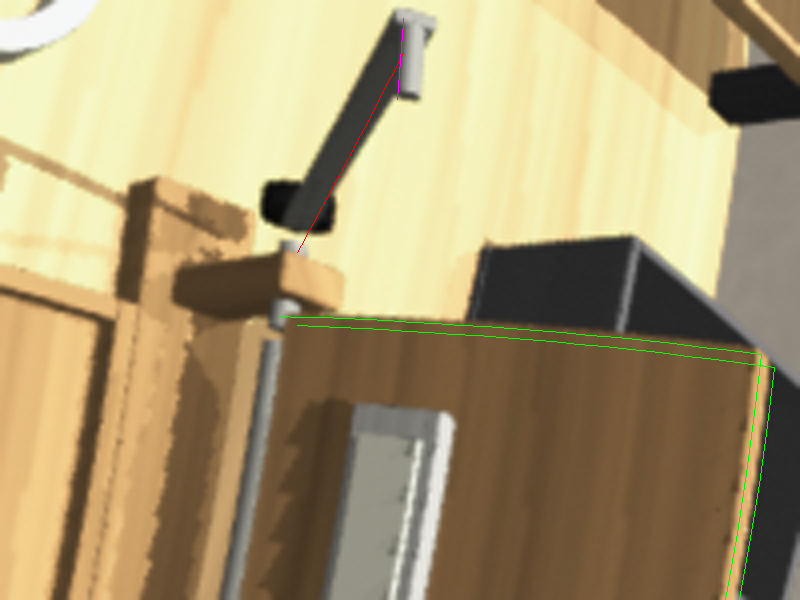

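```bash
python3 - <<'E'
import pickle
from ovl import *
o,c=pickle.load(open('w.pkl','rb')); S=pickle.load(open('c2.pkl','rb'))
for a in (1.0,1.06,1.12,1.18):
    X=tw([pt(a,.182,.164,0),pt(a,.182,.184,0)])
    print(a,((wrist_proj(c,X,o)-[440,0]+.5)*4).round(0).tolist(),((proj(S['scene'],X)-[190,170]+.5)*4).round(0).tolist(),((proj(S['top'],X)-[220,110]+.5)*4).round(0).tolist())
E
```

```text
1.0 [[348.0, 88.0], [354.0, 7.0]] [[602.0, 336.0], [627.0, 364.0]] [[104.0, 379.0], [70.0, 384.0]]
1.06 [[397.0, 99.0], [403.0, 18.0]] [[586.0, 336.0], [611.0, 364.0]] [[100.0, 361.0], [66.0, 367.0]]
1.12 [[445.0, 113.0], [451.0, 31.0]] [[569.0, 338.0], [594.0, 366.0]] [[97.0, 344.0], [63.0, 349.0]]
1.18 [[492.0, 128.0], [497.0, 46.0]] [[551.0, 341.0], [576.0, 370.0]] [[93.0, 325.0], [59.0, 330.0]]
```

Call:
play_rows:
  commands:
    - {"x": 0, "y": 10, "z": 0, "spin": 0.08}
    - {"x": 0, "y": 20, "z": 0, "spin": 0.08}
    - {"x": 0, "y": 30, "z": 0, "spin": 0}
    - {"x": 0, "y": 30, "z": 0, "spin": 0}
    - {"x": 0, "y": 30, "z": 0, "spin": 0}
    - {"x": 0, "y": 20, "z": 0, "spin": 0}
    - {"x": 0, "y": 10, "z": 0, "spin": 0}

```text
time: 20.45
position: [0.5728, -0.0015, 0.3445]
tool_rot: [0.664, 0.745, 0.035, 0.053]
ft_force: [-0.3, 0.4, 0.7]
grip_width: 0.0557
```

```bash
python3 tgt.py t .7128 .0533 .30
```

```text
20.45 P [ 0.5728 -0.0015  0.3445] z [ 0.125 -0.018 -0.992] y [0.986 0.115 0.122] w 0.0557 f [-0.3  0.4  0.7] q [-0.2   0.28  1.5   0.01  1.24 -0.32] DELTA [ 40.2 138.9  60.6]
```

Call:
play_rows:
  commands:
    - {"x": 6, "y": 20, "z": 0, "spin": 0}
    - {"x": 9, "y": 30, "z": 5, "spin": 0}
    - {"x": 9, "y": 30, "z": 5, "spin": 0}
    - {"x": 9, "y": 30, "z": 5, "spin": 0}
    - {"x": 5, "y": 18, "z": 5, "spin": 0}
    - {"x": 2, "y": 8, "z": 10, "spin": 0}
    - {"x": 0, "y": 0, "z": 0, "spin": 0}

```text
time: 21.15
position: [0.7073, 0.0546, 0.3222]
tool_rot: [0.664, 0.746, 0.03, 0.048]
ft_force: [-1.1, 0.0, -0.0]
grip_width: 0.0555
```

```bash
python3 tgt.py t .7128 .0533 .285
```

```text
21.15 P [0.7073 0.0546 0.3222] z [ 0.111 -0.019 -0.994] y [0.987 0.117 0.108] w 0.0555 f [-1.1  0.  -0. ] q [-0.08  0.52  1.17 -0.01  1.34 -0.19] DELTA [-0.8  1.3 37.6]
```

Call:
play_rows:
  commands:
    - {"x": 0, "y": 0, "z": 15, "spin": 0}
    - {"x": 0, "y": 0, "z": 15, "spin": 0}
    - {"x": 0, "y": 0, "z": 5, "spin": 0}
    - {"x": 0, "y": 0, "z": 0, "spin": 0}

```text
time: 21.55
position: [0.7069, 0.0522, 0.2835]
tool_rot: [0.664, 0.746, 0.028, 0.046]
ft_force: [-0.5, 0.3, 0.6]
grip_width: 0.0558
```

```bash
python3 tgt.py t .7128 .0533 .222; python3 look.py w6;python3 ovl.py o4 wrist w.pkl 1.83 1.07 160,140,320,240 2.5
```

```text
21.55 P [0.7069 0.0522 0.2835] z [ 0.104 -0.019 -0.994] y [0.988 0.116 0.101] w 0.0558 f [-0.5  0.3  0.6] q [-0.08  0.55  1.22 -0.01  1.27 -0.19] DELTA [ 2.3 -0.3 61.8]
21.55 [0.70687089 0.05223804 0.28351175] [[-0.114, 0.988, 0.104], [0.993, 0.116, -0.019], [-0.031, 0.101, -0.994]] [-0.079  0.549  1.22  -0.012  1.268 -0.191]
```

View pics/o4.png

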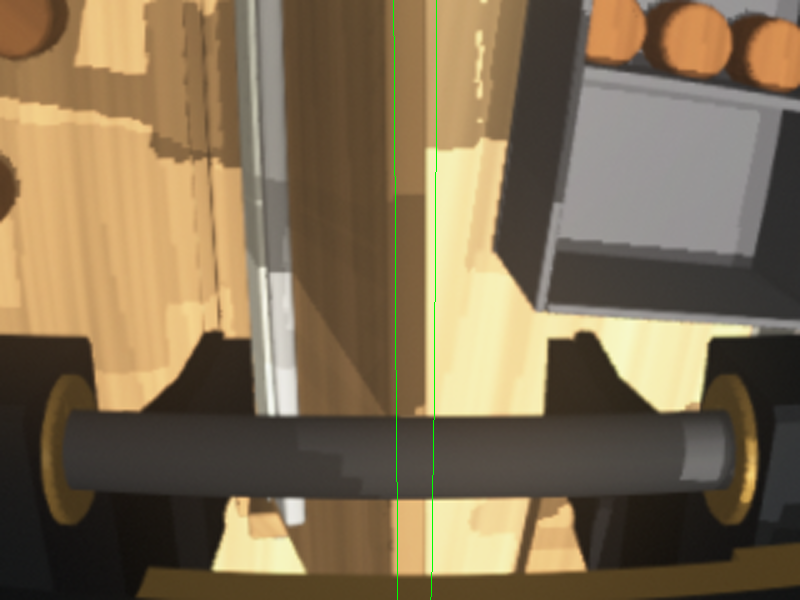

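Call:
play_rows:
  commands:
    - {"x": 1, "y": 0, "z": 15, "spin": 0}
    - {"x": 1, "y": 0, "z": 18, "spin": 0}
    - {"x": 0, "y": 0, "z": 15, "spin": 0}
    - {"x": 0, "y": 0, "z": 8, "spin": 0}
    - {"x": 0, "y": 0, "z": 3, "spin": 0}

```text
time: 22.1
position: [0.714, 0.0525, 0.2247]
tool_rot: [0.664, 0.745, 0.029, 0.048]
ft_force: [-0.5, -0.3, 0.8]
grip_width: 0.0557
```

```bash
python3 tgt.py t .7128 .0533 .222
```

```text
22.1 P [0.714  0.0525 0.2247] z [ 0.111 -0.02  -0.994] y [0.987 0.116 0.108] w 0.0557 f [-0.5 -0.3  0.8] q [-0.08  0.61  1.27 -0.01  1.15 -0.19] DELTA [ 1.  -1.3  2.5]
```

Call:
play_rows:
  commands:
    - {"x": 0, "y": -2, "z": 2, "spin": 0}
    - {"x": 0, "y": 0, "z": 0, "spin": 0}
    - {"x": 0, "y": 0, "z": 0, "spin": 0}
    - {"x": 0, "y": 0, "z": 0, "spin": 0}
    - {"x": 0, "y": 0, "z": 0, "spin": 0}
  grip: 0
  newtons: 5

```text
time: 22.6
position: [0.713, 0.0522, 0.2242]
tool_rot: [0.664, 0.745, 0.03, 0.049]
ft_force: [0.4, -0.8, 0.1]
grip_width: 0.0234
```

```bash
python3 ob.py
```

```text
22.6 [0.713  0.0522 0.2242] z [ 0.114 -0.02  -0.993] y [0.987 0.116 0.111] q [-0.0779  0.6055  1.281  -0.0126  1.1397 -0.1882] f [ 0.4 -0.8  0.1] w 0.0234 tq [-1.000e-02 -4.873e+01 -1.905e+01  3.000e-02 -3.600e-01  1.000e-02] v [ 0.002 -0.006 -0.004 -0.     0.     0.   ]
```

Call:
play_rows:
  commands:
    - {"x": 0, "y": 0, "z": 0, "spin": 0}
    - {"x": 0, "y": 0, "z": 0, "spin": 0}

```text
time: 22.8
position: [0.7122, 0.0521, 0.2244]
tool_rot: [0.664, 0.745, 0.03, 0.049]
ft_force: [0.1, 0.7, -1.8]
grip_width: 0.015
```

```bash
python3 ob.py
```

```text
22.8 [0.7122 0.0521 0.2244] z [ 0.112 -0.021 -0.993] y [0.987 0.116 0.109] q [-0.078   0.6048  1.2814 -0.0131  1.1415 -0.1882] f [ 0.1  0.7 -1.8] w 0.015 tq [ 1.400e-01 -4.976e+01 -1.972e+01  1.000e-01 -4.800e-01  3.000e-02] v [ 0.001 -0.001 -0.     0.     0.     0.001]
```

Call:
play_rows:
  commands:
    - {"x": 0, "y": -4, "z": -1, "spin": 0}
    - {"x": 0, "y": -6, "z": -2, "spin": 0}
    - {"x": 0, "y": -7, "z": -2, "spin": 0}
    - {"x": 0, "y": -7, "z": -2, "spin": 0}
    - {"x": 0, "y": -7, "z": -2, "spin": 0}

```text
time: 23.3
position: [0.6798, 0.048, 0.2311]
tool_rot: [0.664, 0.745, 0.031, 0.051]
ft_force: [0.1, -0.9, -2.7]
grip_width: 0.0119
```

```bash
cat > tr.py <<'E'
from rig import robot
from h import *
o=robot.get_obs();Rw=R.from_quat(o['tool_rot']).as_matrix();P=o['position'];d=P[:2]-[.52724,.03058];c,s=np.cos(.1217),np.sin(.1217)
tx,ty=c*d[0]+s*d[1],-s*d[0]+c*d[1]
print(round(o['time'],2),'tray',round(tx,4),round(ty,4),round(P[2],4),'polar a',np.arctan2(P[2]-.075,.145-tx).round(3),'r',np.hypot(P[2]-.075,.145-tx).round(4),'z',Rw[:,2].round(3),'y',Rw[:,1].round(3),'w',round(o['grip_width'],4),'f',o['ft_force'].round(1))
E
python3 tr.py
```

```text
23.3 tray 0.1535 -0.0013 0.2311 polar a 1.626 r 0.1563 z [ 0.116 -0.022 -0.993] y [0.987 0.116 0.113] w 0.0119 f [ 0.1 -0.9 -2.7]
```

Call:
play_rows:
  commands:
    - {"x": 0, "y": -7, "z": -1, "spin": 0}
    - {"x": 0, "y": -7, "z": 0, "spin": 0}
    - {"x": 0, "y": -7, "z": 0, "spin": 0}
    - {"x": 0, "y": -7, "z": 0, "spin": 0}
    - {"x": 0, "y": -6, "z": 1, "spin": 0}

```text
time: 23.8
position: [0.6431, 0.0434, 0.2285]
tool_rot: [0.664, 0.745, 0.031, 0.052]
ft_force: [-0.3, 0.2, 4.3]
grip_width: 0.0107
```

```bash
python3 tr.py
```

```text
23.8 tray 0.1165 -0.0013 0.2285 polar a 1.387 r 0.1561 z [ 0.118 -0.022 -0.993] y [0.987 0.116 0.115] w 0.0107 f [-0.3  0.2  4.3]
```

Call:
play_rows:
  commands:
    - {"x": 0, "y": -6, "z": 1, "spin": 0}
    - {"x": 0, "y": -6, "z": 1, "spin": 0}
    - {"x": 0, "y": -6, "z": 2, "spin": 0}
    - {"x": 0, "y": -4, "z": 1, "spin": 0}
    - {"x": 0, "y": -2, "z": 1, "spin": 0}

```text
time: 24.3
position: [0.618, 0.0403, 0.2208]
tool_rot: [0.664, 0.745, 0.032, 0.052]
ft_force: [-0.8, -0.4, 4.8]
grip_width: 0.0125
```

```bash
python3 tr.py
```

```text
24.3 tray 0.0912 -0.0014 0.2208 polar a 1.218 r 0.1554 z [ 0.12  -0.022 -0.992] y [0.986 0.116 0.117] w 0.0125 f [-0.8 -0.4  4.8]
```

Look at where the panel is.

```bash
python3 look.py w7; python3 - <<'E'
from rig import cams
import pickle
pickle.dump({n:cams.camera(n) for n in ("scene","top")},open('c3.pkl','wb'))
E
python3 ovl.py o5 scene c3.pkl 1.218 1.067 190,170,190,150 4; python3 ovl.py o6 wrist w.pkl 1.218 1.067 160,40,480,240 1.6
python3 tr.py
```

```text
24.3 [0.61796238 0.04025624 0.22084845] [[-0.113, 0.986, 0.12], [0.993, 0.116, -0.022], [-0.036, 0.117, -0.992]] [-0.111  0.476  1.545 -0.011  0.999 -0.221]
24.45 tray 0.0917 -0.0014 0.221 polar a 1.221 r 0.1554 z [ 0.12  -0.022 -0.992] y [0.986 0.116 0.117] w 0.0128 f [-2.3  0.   5.4]
```

View pics/o5.png

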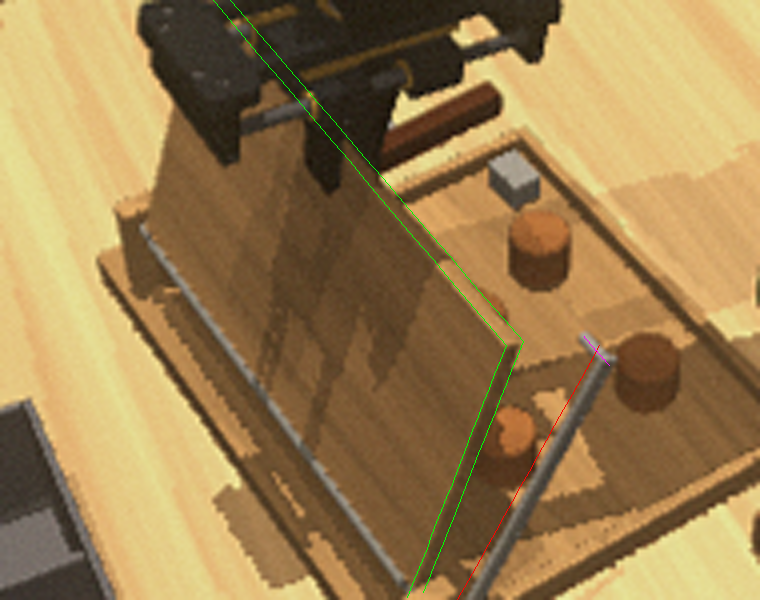

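View pics/o6.png

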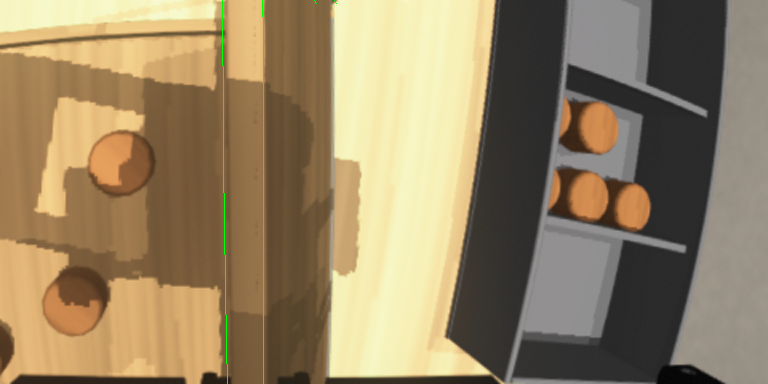

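Call:
play_rows:
  commands:
    - {"x": 0, "y": -5, "z": 2, "spin": 0}
    - {"x": 0, "y": -6, "z": 2, "spin": 0}
    - {"x": 0, "y": -5, "z": 2, "spin": 0}
    - {"x": 0, "y": -3, "z": 1, "spin": 0}
    - {"x": 0, "y": -1, "z": 0, "spin": 0}
    - {"x": 0, "y": 0, "z": 0, "spin": 0}
    - {"x": 0, "y": 0, "z": 0, "spin": 0}

```text
time: 25.15
position: [0.5995, 0.0379, 0.2121]
tool_rot: [0.664, 0.745, 0.032, 0.052]
ft_force: [-2.9, -0.6, 4.1]
grip_width: 0.0147
```

```bash
python3 tr.py; python3 look.py w8; python3 - <<'E'
from rig import cams
import pickle
pickle.dump({n:cams.camera(n) for n in ("scene","top")},open('c4.pkl','wb'))
E
python3 ovl.py o7 scene c4.pkl 1.08 1.067 270,220,100,100 6; python3 ovl.py o8 wrist w.pkl 1.08 1.067 160,0,480,240 1.6
python3 tr.py
```

```text
25.15 tray 0.0726 -0.0015 0.2121 polar a 1.085 r 0.155 z [ 0.121 -0.022 -0.992] y [0.986 0.116 0.118] w 0.0147 f [-2.9 -0.6  4.1]
25.15 [0.59947598 0.03793496 0.2120983 ] [[-0.113, 0.986, 0.121], [0.993, 0.116, -0.022], [-0.036, 0.118, -0.992]] [-0.119  0.461  1.601 -0.009  0.956 -0.229]
25.3 tray 0.0727 -0.0015 0.2122 polar a 1.086 r 0.1551 z [ 0.121 -0.022 -0.992] y [0.986 0.116 0.118] w 0.0145 f [-3.4 -1.7  4.1]
```

View pics/o7.png

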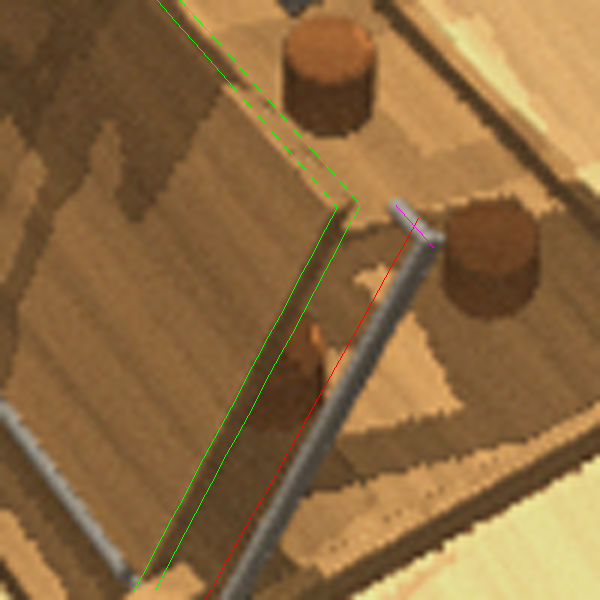

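View pics/o8.png

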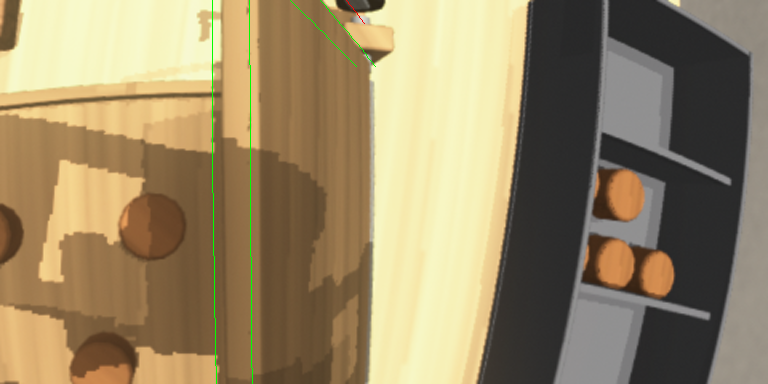

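```bash
python3 - <<'E'
import pickle
from ovl import *
S=pickle.load(open('c4.pkl','rb'))['scene']
im=S['img'][225:325,285:360,::-1]; cv2.imwrite('pics/z1.png',cv2.resize(im,None,fx=8,fy=6,interpolation=cv2.INTER_LANCZOS4))
f=lambda X:((proj(S,tw(X))-[285,225]+.5)*[8,6]).round(0).tolist()
for a in (1.04,1.07,1.10): print(a,f([pt(a,.17,.15,.005),pt(a,.17,.15,-.005),pt(a,.03,.15,.005),pt(a,.03,.15,-.005)]),'M',f([pt(a,.182,.164,0),pt(a,.182,.184,0),pt(a,.182,.187,0),pt(a,.05,.187,0)]))
o,c=pickle.load(open('w.pkl','rb'))
print(c['img'].shape)
E
```

```text
1.04 [[350.0, 175.0], [380.0, 174.0], [105.0, 499.0], [135.0, 495.0]] M [[422.0, 174.0], [472.0, 216.0], [480.0, 222.0], [234.0, 533.0]]
1.07 [[335.0, 176.0], [365.0, 174.0], [102.0, 499.0], [132.0, 495.0]] M [[406.0, 175.0], [456.0, 217.0], [463.0, 223.0], [230.0, 533.0]]
1.1 [[318.0, 178.0], [350.0, 175.0], [99.0, 500.0], [130.0, 496.0]] M [[389.0, 176.0], [439.0, 218.0], [446.0, 225.0], [225.0, 534.0]]
(480, 640, 3)
```

View pics/z1.png

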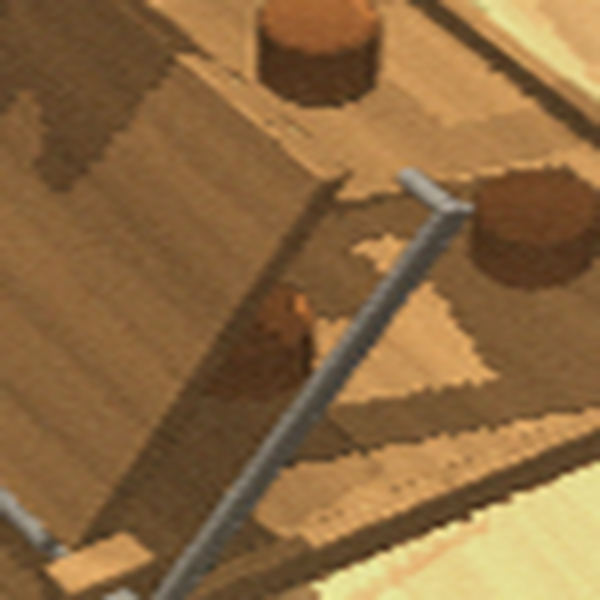

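Call:
play_rows:
  commands:
    - {"x": 0, "y": -2, "z": 1, "spin": 0}
    - {"x": 0, "y": -1, "z": 0, "spin": 0}
    - {"x": 0, "y": 0, "z": 0, "spin": 0}
    - {"x": 0, "y": 0, "z": 0, "spin": 0}
    - {"x": 0, "y": 0, "z": 0, "spin": 0}

```text
time: 25.8
position: [0.5969, 0.0376, 0.2107]
tool_rot: [0.664, 0.745, 0.032, 0.053]
ft_force: [-2.2, -1.9, 4.1]
grip_width: 0.0149
```

```bash
python3 tr.py; python3 look.py w9; python3 - <<'E'
from rig import cams
import pickle
pickle.dump({n:cams.camera(n) for n in ("scene","top")},open('c5.pkl','wb'))
from ovl import *
d=pickle.load(open('c5.pkl','rb'));S=d['scene']
im=S['img'][225:325,285:360,::-1]; cv2.imwrite('pics/z2.png',cv2.resize(im,None,fx=8,fy=6,interpolation=cv2.INTER_LANCZOS4))
T=d['top']; cv2.imwrite('pics/z3.png',cv2.resize(T['img'][150:250,220:395,::-1],None,fx=4.5,fy=4.5,interpolation=cv2.INTER_LANCZOS4))
f=lambda X:((proj(T,tw(X))-[220,150]+.5)*4.5).round(0).tolist()
for a in (1.04,1.07,1.10): print(a,f([pt(a,.17,.15,.005),pt(a,.17,.15,-.005)]),'M',f([pt(a,.182,.164,0),pt(a,.182,.184,0)]))
E
```

```text
25.8 tray 0.07 -0.0015 0.2107 polar a 1.066 r 0.155 z [ 0.121 -0.022 -0.992] y [0.986 0.116 0.118] w 0.0149 f [-2.2 -1.9  4.1]
25.8 [0.59687027 0.03760048 0.21065449] [[-0.113, 0.986, 0.121], [0.993, 0.116, -0.022], [-0.036, 0.118, -0.992]] [-0.12   0.46   1.609 -0.009  0.949 -0.231]
1.04 [[141.0, 213.0], [144.0, 231.0]] M [[114.0, 233.0], [76.0, 239.0]]
1.07 [[139.0, 204.0], [142.0, 222.0]] M [[112.0, 223.0], [74.0, 229.0]]
1.1 [[137.0, 194.0], [141.0, 213.0]] M [[110.0, 213.0], [72.0, 219.0]]
```

View pics/z2.png

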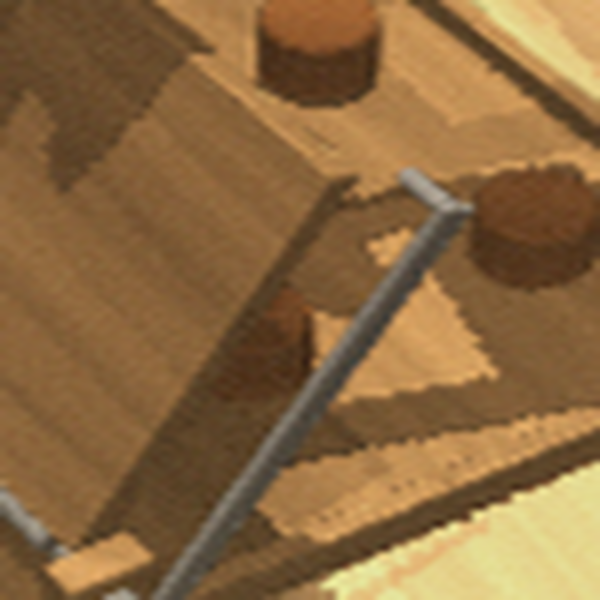

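View pics/z3.png

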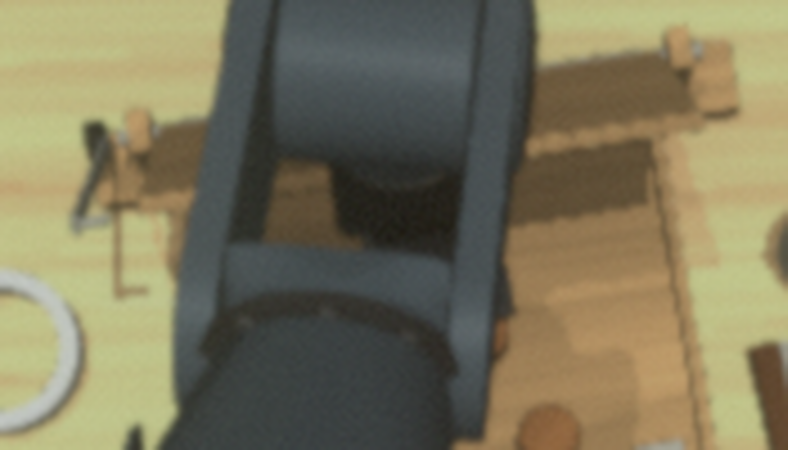

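View pics/w9.png

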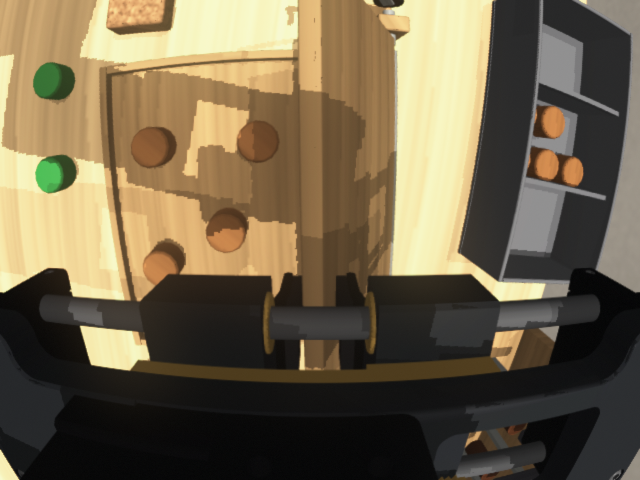

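```bash
python3 ovl.py o9 wrist w.pkl 1.07 1.07 240,0,180,120 4.4; python3 - <<'E'
import pickle
from ovl import *
o,c=pickle.load(open('w.pkl','rb'))
f=lambda X:((wrist_proj(c,tw(X),o)-[240,0]+.5)*4.4).round(0).tolist()
for a in (1.04,1.07,1.10): print(a,f([pt(a,.17,.1,.005),pt(a,.17,.1,-.005)]),'M',f([pt(a,.182,.164,0),pt(a,.182,.184,0)]))
im=cv2.resize(c['img'][0:120,240:420,::-1],None,fx=4.4,fy=4.4,interpolation=cv2.INTER_CUBIC); cv2.imwrite('pics/z4.png',im)
E
```

```text
1.04 [[294.0, 294.0], [194.0, 303.0]] M [[184.0, -368.0], [190.0, -526.0]]
1.07 [[349.0, 290.0], [244.0, 298.0]] M [[240.0, -383.0], [243.0, -541.0]]
1.1 [[405.0, 287.0], [296.0, 294.0]] M [[298.0, -395.0], [299.0, -554.0]]
```

View pics/o9.png

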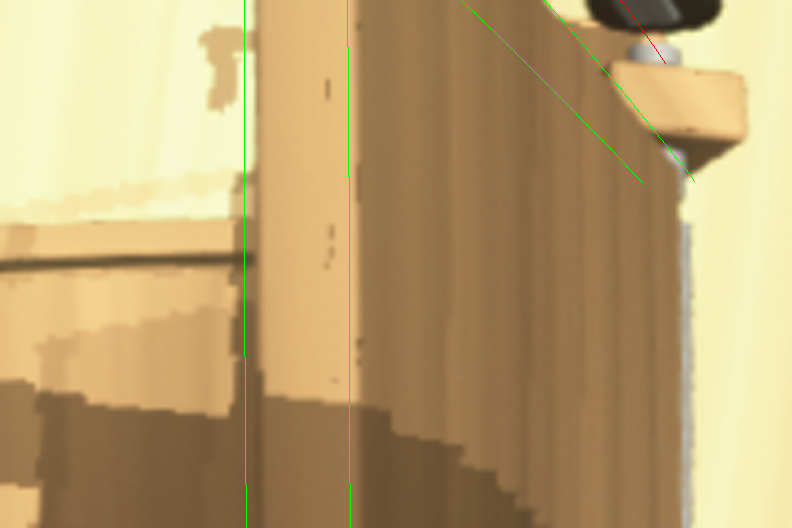

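View pics/z4.png

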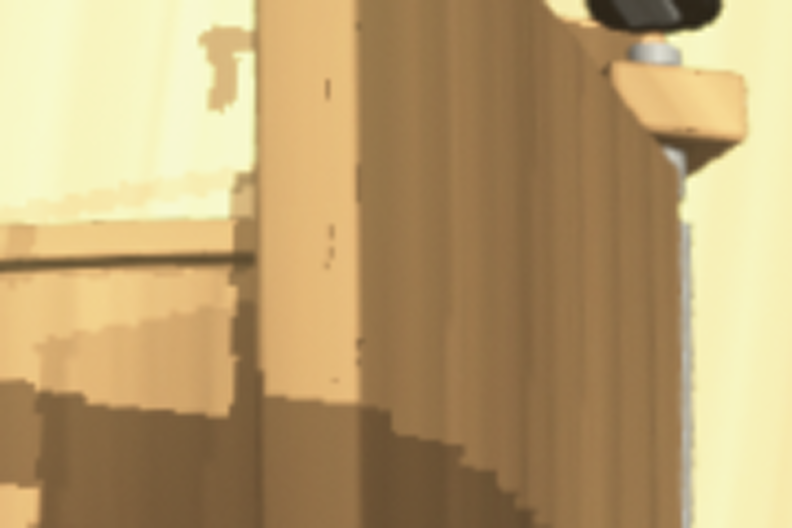

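Call:
play_rows:
  commands:
    - {"x": 0, "y": 0, "z": 0, "spin": 0}
    - {"x": 0, "y": 0, "z": 0, "spin": 0}
    - {"x": 0, "y": 0, "z": 0, "spin": 0}

```text
time: 26.25
position: [0.5969, 0.0376, 0.2107]
tool_rot: [0.664, 0.745, 0.032, 0.053]
ft_force: [-2.0, -0.3, 3.7]
grip_width: 0.0149
```

```bash
python3 tr.py; python3 - <<'E'
from rig import robot,cams
from ovl import *
S=cams.camera('scene'); o=robot.get_obs(); print(o['joint_velocities'].round(3))
cv2.imwrite('pics/z5.png',cv2.resize(S['img'][225:325,285:360,::-1],None,fx=8,fy=6,interpolation=cv2.INTER_LANCZOS4))
E
python3 tr.py
```

```text
26.25 tray 0.07 -0.0015 0.2107 polar a 1.066 r 0.155 z [ 0.122 -0.022 -0.992] y [0.986 0.116 0.118] w 0.0149 f [-2.  -0.3  3.7]
[ 0.001  0.    -0.001 -0.001 -0.001 -0.   ]
26.3 tray 0.07 -0.0015 0.2107 polar a 1.066 r 0.155 z [ 0.122 -0.022 -0.992] y [0.986 0.116 0.118] w 0.0152 f [-1.6 -1.3  3.3]
```

View pics/z5.png

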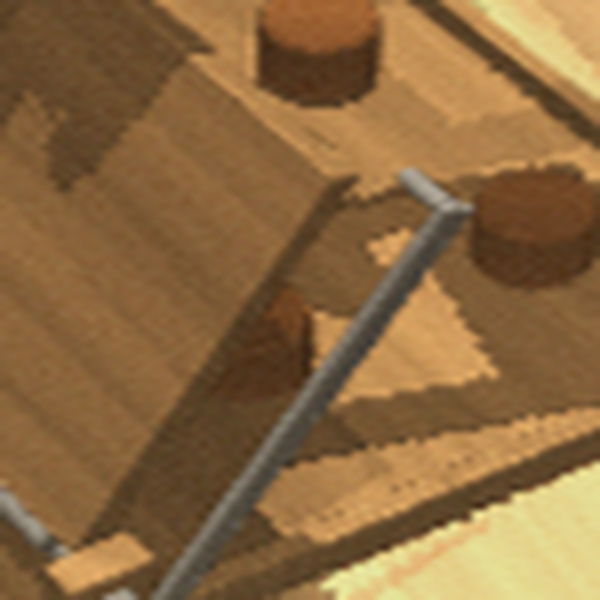

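The picture is unchanged: the panel corner is at (335,180) in the crop and the pin end at (405,174). The arm is still, so I'm handing in.

```bash
python3 -c "
from rig import robot
print(robot.hand_in())"
```

```text
the job is handed in; nothing more can be done
None
```

The four feet are spread and standing upright in the tray, and the panel is down in line with the marker arm, still held in the fingers when I handed the job in at about 26 s.

- **Feet:** I moved three of them and left the fourth where it stood. From the wrist camera, the smallest centre-to-centre distance is about 73–75 mm, so about 35 mm or more of clear space. I measured this before moving the panel. The last wrist picture shows all four upright and apparently unmoved.
- **Panel:** I pinched it over its edge with 5 N and swung it down without letting go. The cameras put it at 1.07–1.076 rad and the marker at about 1.065–1.072. The views disagree by about 0.01 rad, which is within calibration error.
- **Steadiness:** At hand-in the arm was still, and the wrist force was about 4 N. The marker looks the same in the scene pictures before and after. I did not touch any of the other objects.

One thing did not go to plan: small pose errors tilted the tool by about 7° over the run. It caused no trouble.

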